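# Open the counterweighted hood of a block heater and load a vial

## Task

Swing up the block heater's counterweighted hood by its bar, past the point where it balances, and keep hold of it to ease it slowly all the way back until it rests open on its stop posts by itself: do not let it fall or swing freely even the last bit, and do not press it hard against the stop. Then take the tall vial out of the wooden rack and push it gently, upright and fully home, into the heater's one vial-sized well, and let go. Leave the short vials, the jar and the bottle where they stand, and leave the hood standing open.

Things in the scene. Friction and masses are not known exactly. Their poses are not given: they have to be found in the camera images.
- heater: Grey bench block heater, fixed, about 190 (x) by 200 (y) by 80 mm tall. Origin: on the table under the housing; x points away from the operator's side (towards the hinge), z up. Its aluminium block with the wells (top 80 mm up) is covered by the shut hood.
- well (a point): Centre of the mouth of the one vial-sized round well in the top of the aluminium block, 80 mm above the table (at -27, 30, 80 mm in the heater frame). Bore 29 mm, 35 mm deep, flat floor, axis vertical; axes as the heater's. The other three holes are clearly narrower.
- hinge (a point): Middle of the hood's hinge axis, at 60, 0, 85 mm in the heater frame. The axis runs along the heater's y. The hood it carries is 125 mm long, 180 wide and 50 tall, open below, with a dark steel counterweight roller (40 mm thick) behind the hinge.
- hood (a joint): Opening angle of the clear hood, rad: 0 shut, lying forward over the block; grows as its front rises and swings back over the hinge; 1.57 upright. A counterweight behind the hinge keeps it shut (1 to 3 N up at the bar lifts it) until a balance point somewhere in 0.6 to 1.1; past that it falls open unless held. Open, it rests on its stop, set somewhere in 1.57 to 1.98, unmeasured.
- hood_bar (a point): Centre of the hood's grip bar: round steel, 12 mm thick, 100 mm long along y, 43 mm in front of the hood's front wall, on two stalks at its ends (90 mm free between). It moves with the hood; shut, it is 168 mm in front of the hinge axis and 30 mm higher (115 mm above the table), 171 mm from the axis.
- stop: Dark steel base plate of the hood's stop, behind the heater, fixed to it; origin under its centre, at 128.5, 0, 0 mm in the heater frame. It carries two posts with rubber pads 165 mm above the table, 78 mm either side of the middle. The posts are clamped on a slide along the heater's x, so this pose does not tell where the pads stand: the hood's contact with them has to be felt.
- rack: Wooden rack, fixed, 70 (x) by 240 (y) by 50 mm tall, origin under its centre, with a row of four 29 mm holes 30 mm deep, 54 mm apart along its y. Four capped vials stand in it.
- vial_mid (a point): Centre of the tall vial, half-way up: round glass vial with white cap, 27 mm diameter, 80 mm tall overall, the top 22 mm the cap (27 mm diameter too); foot chamfered 2.5 mm. z along its axis, underside 40 mm below this point. It stands in any of the rack's four holes, its foot 20 mm and its top 100 mm above the table. About 40 g.
- short1_mid (a point): Centre of a short vial in the rack, 27 mm diameter, 56 mm tall (tops 76 mm above the table). To be left alone.
- short2_mid (a point): As short1.
- short3_mid (a point): As short1.
- jar: Small glass jar with yellow lid, 56 mm diameter, 55 mm tall, standing near the heater; origin under its centre. To be left alone.
- bottle: White plastic bottle with blue cap, 66 mm diameter, 160 mm tall, standing on the table; origin under its centre. To be left alone.
Things that resemble listed ones, but are neither listed nor needed, are in the scene too. What is shaped like the part that bears vial_mid but blue is not meant. Several things have the shape of the rack; the one meant has the colours described above.

How it is judged:
By the outcome, as a careful person would: the job done as asked, in the order asked, and still so for the second after the job is handed in, with the robot touching nothing.
It also fails if it takes over 72 s, if anything falls off the work surface, if the arm or the gripper's body presses on something with over 40 N, if the wrist force passes 120 N, or if a joint passes its speed limit or range.

## Robot

A 6-joint arm with a two-finger parallel gripper is mounted at the origin on the work surface. World frame = base frame: x ahead of the robot, y to its left, z up, the work surface at z = 0. Lengths are in m, angles in rad, forces in N, time in s.
With the tool pointing down it reaches from about 0.4 to 0.925 m from the base axis. Payload 3.4 kg.
Tool frame: the origin (TCP) lies at the very end of the fingers, on their centre line; the grasp point (between the pads) lies 19 mm behind it (manip.grasp_offset is the distance from the TCP to the grasp point, in m); z points along the fingers, y is the direction in which the jaws open and shut (so a half turn about z gives the same grasp; the last joint's range is limited). The gripper opens to 85 mm and grips with 20 to 120 N. Pads are 22 mm wide; open, the fingers measure 114 mm over their backs; the gripper's body (76 mm by 85 mm) begins 54 mm behind the grasp point. The pads swing forward as they close: fully open they stand 13 mm farther back than shut.
Start: joints at [1.155, 0.307, 1.506, -0, 1.328, -0.073], TCP at [0.193, 0.542, 0.231] pointing down, gripper open.
Joint ranges: [-3.12, 3.12], [-1.05, 2.28], [0.14, 2.33], [-1.42, 4.57], [0.1, 2.73], [-2.68, 2.68]. Speed limits (rad/s): [2.57, 2.57, 3.14, 3.14, 3.14, 3.14].

## Interface

Orientations are given as a 3x3 rotation matrix whose columns are the frame's x, y, z axes.
In Python, from plant import manip, viewer gives the robot as it stands.
- The arm moves only by the tool servo_tool, never from a script. Its argument "series" is a list that holds one entry, the list of rows, each a list of 7 numbers: the shift along the tool's x, y, z in units of 30 mm (1.0 is 30 mm), then the turn, a rotation vector about the tool's x, y, z in units of 6 degrees (1.0 is 6 degrees), then the closure, from 0 (fully open) to 1 (shut). A call has 1 to 8 rows; each row shifts and turns the pose as measured when the row begins, along the tool's axes as they then stand; what a row does not reach is not made up. A row lasts 1/10 s, in which the tool goes at most 50 mm and 8.59 degrees, less where a joint would pass 70% of its speed; a pose out of reach is approached as far as the arm can. A call is refused whole if a number of a shift passes 1 or a number of a turn 1, either way. A call with a gripper value outside its range is refused whole. The fingers move at their own pace and stop on an object; the grip force is fixed at half the most. Time passes only in rows, so rows that do not move let the fingers close. It gives the time, the measured TCP pose, the force and the opening at its end, in the units of the state.
- manip.sense(): the state, without advancing time (a new reading comes with each control period).
- viewer.snapshot(name): name is "scene" or "side" or "wrist"; returns the picture (400x640x3 uint8, blue, green, red); there is no depth.
- viewer.camera_params(name): a dict with "intrinsics" (3x3 intrinsics, pixels), "position" and "orientation" of the camera in the world. Camera axes: x right, y down, z forward; pixel columns grow to the right and rows downward; lengths in m; the calibration is good to about 2 mm. A picture is of the moment at which its call begins: read the wrist's pose just before it. camera_params takes no time and is no camera call; for the wrist camera it gives the pose at the moment of the call.
- manip.finish_job(): hands the job in, once; it reports no verdict.
The state is a dict: "time_s": time; "joints": joint angles; "qd": joint speeds; "joint_efforts": joint torques, N m; "tcp_pos": TCP position; "tcp_rot": TCP orientation; "ft_force": force on the tool from outside, world axes, zero at the start; "moment": the same for the moment, N m; "grip_width": opening from 0.0 (shut) to 1.0 (fully open).
Only numpy, scipy, OpenCV 4.12 (cv2) and the standard library are available. Lean on these libraries where they do the work, as an engineer would, in place of code of your own. Each camera call takes 0.05 s, during which the arm holds its last target.

## Working session

There is one attempt and no reset: what is moved stays moved. The work goes in short steps, Python scripts to look and compute and a tool call to move; the robot and the scene stay as the last step left them, time stands still between calls to the robot, and variables do not carry over. Pictures are saved under pics/ and viewed, and the job is handed in when it is done.

Besides the shell and the picture viewer there is one more tool, called after "Call:" in YAML: its name, and indented under it one key for each argument. servo_tool: Moves the arm, as the interface text tells. Its arguments: {"type":"object","properties":{"series":{"type":"array"}},"required":["series"]}

```bash
ls; mkdir -p pics; python3 - <<'E'
from plant import manip, viewer
import cv2,numpy as np
np.set_printoptions(precision=4,suppress=True)
for n in ["scene","side","wrist"]:
    cv2.imwrite(f"pics/{n}0.png",viewer.snapshot(n))
    p=viewer.camera_params(n);print(n,p)
print(manip.sense(),manip.grasp_offset)
E
```

```text
pics
scene {'intrinsics': array([[372.9503,   0.    , 317.7362],
       [  0.    , 372.9503, 199.2297],
       [  0.    ,   0.    ,   1.    ]]), 'position': array([1.1594, 0.1067, 0.8378]), 'orientation': array([[-0.1437,  0.7271, -0.6714],
       [ 0.9896,  0.1   , -0.1035],
       [-0.0081, -0.6792, -0.7339]])}
side {'intrinsics': array([[408.8799,   0.    , 318.1799],
       [  0.    , 408.8799, 207.1354],
       [  0.    ,   0.    ,   1.    ]]), 'position': array([ 0.0984, -0.7096,  0.7111]), 'orientation': array([[ 0.874 , -0.2918,  0.3886],
       [-0.4857, -0.5506,  0.6789],
       [ 0.0158, -0.7821, -0.623 ]])}
wrist {'intrinsics': array([[314.7727,   0.    , 318.9226],
       [  0.    , 314.7727, 204.1419],
       [  0.    ,   0.    ,   1.    ]]), 'position': array([0.1185, 0.5685, 0.373 ]), 'orientation': array([[ 0.3367,  0.8961,  0.289 ],
       [ 0.9416, -0.3201, -0.1046],
       [-0.0012,  0.3074, -0.9516]])}
{'time_s': 0.15, 'joints': array([ 1.1555,  0.3074,  1.5074, -0.    ,  1.3284, -0.0735]), 'qd': array([-0.0001, -0.0043, -0.003 , -0.0002,  0.0005, -0.0018]), 'joint_efforts': array([  0.    , -45.7976, -25.222 ,  -0.0003,   0.0086,  -0.    ]), 'tcp_pos': array([0.1926, 0.5412, 0.2306]), 'tcp_rot': array([[-0.9421,  0.3352, -0.0006],
       [ 0.3352,  0.9421, -0.0015],
       [ 0.0001, -0.0016, -1.    ]]), 'ft_force': array([ 1.5815,  0.49  , -0.7256]), 'moment': array([0.0228, 0.0252, 0.042 ]), 'grip_width': 0.9978432222568876} 0.0187
```

View pics/scene0.png

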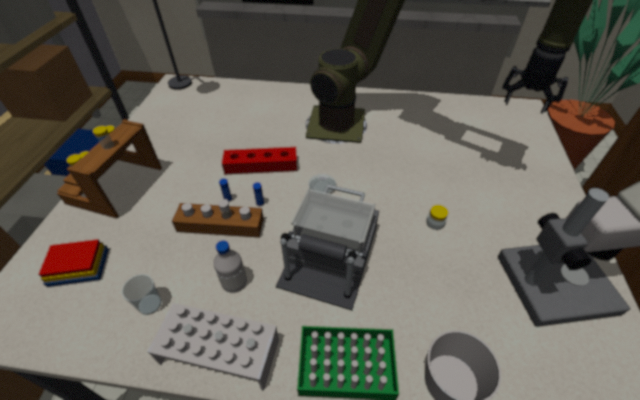

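View pics/side0.png

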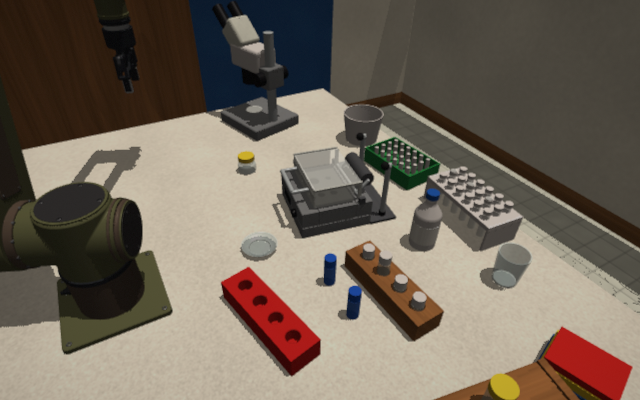

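View pics/wrist0.png

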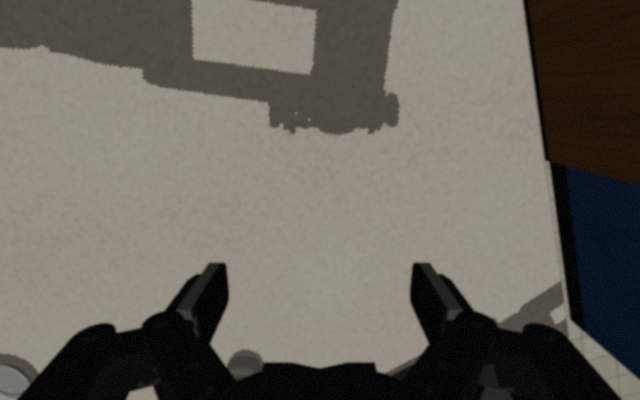

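The scene view shows the heater at about (330,230) with its bar on the robot's side at (345,190), the wooden rack at (218,218), and a red rack at (260,160) with the same shape. Two blue vials stand at (225,188) and (258,192). I'll zoom in on the heater and rack next.

```bash
python3 - <<'E'
import cv2
a=cv2.imread("pics/scene0.png");b=cv2.imread("pics/side0.png")
cv2.imwrite("pics/c1.png",cv2.resize(a[165:305,260:400],None,fx=4,fy=4,interpolation=cv2.INTER_CUBIC))
cv2.imwrite("pics/c2.png",cv2.resize(b[120:240,260:410],None,fx=5,fy=5,interpolation=cv2.INTER_CUBIC))
cv2.imwrite("pics/c3.png",cv2.resize(b[230:340,310:450],None,fx=5,fy=5,interpolation=cv2.INTER_CUBIC))
cv2.imwrite("pics/c4.png",cv2.resize(a[170:250,160:280],None,fx=5,fy=5,interpolation=cv2.INTER_CUBIC))
E
```

```text
(no output)
```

View pics/c1.png

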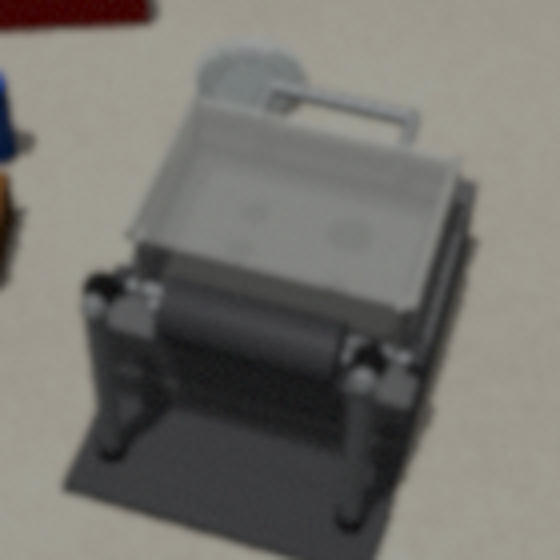

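View pics/c2.png

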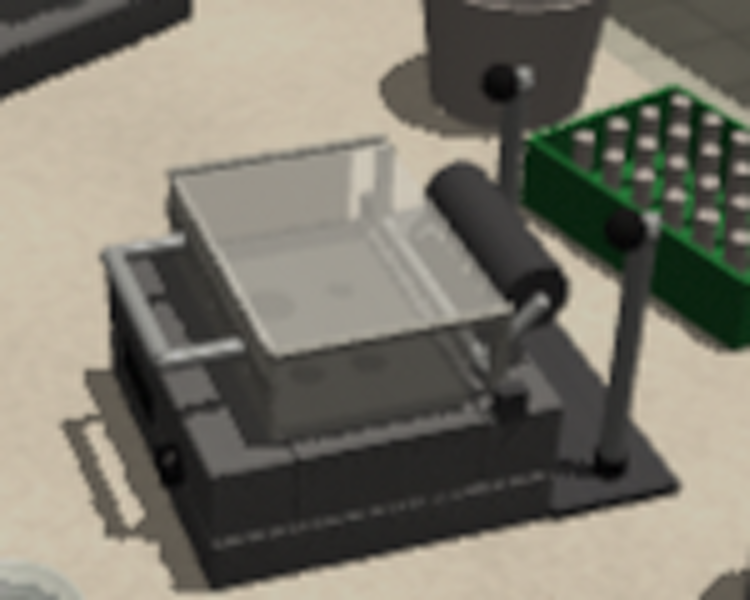

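View pics/c3.png

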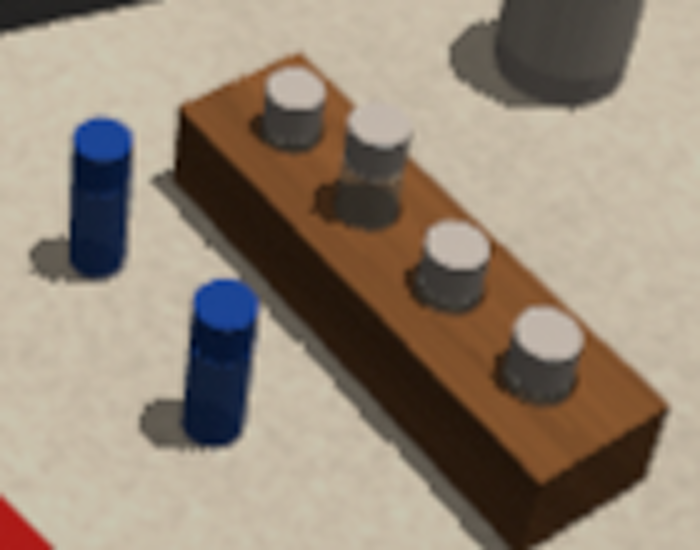

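View pics/c4.png

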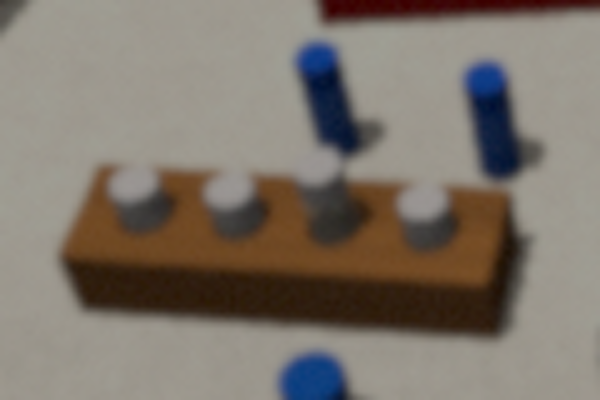

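```bash
cat > h.py <<'E'
from plant import manip, viewer
import cv2,numpy as np
from scipy.optimize import least_squares
np.set_printoptions(precision=4,suppress=True)
def proj(cam,P):
    R=np.asarray(cam['orientation']);p=(np.atleast_2d(P)-cam['position'])@R
    q=p@cam['intrinsics'].T
    return q[:,:2]/q[:,2:]
def ray(cam,uv,z):
    d=np.linalg.inv(cam['intrinsics'])@np.array([uv[0],uv[1],1.]);d=cam['orientation']@d
    return cam['position']+d*(z-cam['position'][2])/d[2]
E
python3 - <<'E'
from h import *
S=viewer.camera_params("side");C=viewer.camera_params("scene")
fs=lambda u,v:(u/5+260,v/5+120); fc=lambda u,v:(u/4+260,v/4+165)
obs=[(S,(-95,-100,0),fs(212,588)),(S,(-95,-100,80),fs(207,478)),(S,(95,-100,80),fs(562,410)),(S,(95,-100,0),fs(550,520)),
(S,(-108,-50,115),fs(160,358)),(S,(-108,50,115),fs(105,252)),(C,(-108,-50,115),fc(275,93)),(C,(-108,50,115),fc(413,117))]
def T(p,X):
    c,s=np.cos(p[2]),np.sin(p[2]);X=np.array(X)/1000
    return np.array([p[0]+c*X[0]-s*X[1],p[1]+s*X[0]+c*X[1],X[2]])
def res(p): return np.concatenate([proj(c,T(p,X))[0]-uv for c,X,uv in obs])
r=least_squares(res,[.6,.1,0],loss='soft_l1')
print(r.x,res(r.x).reshape(-1,2))
p=r.x
for X in [(-108,0,115),(60,0,85),(-27,30,80)]: print(T(p,X))
gs=lambda u,v:(u/5+310,v/5+230); gc=lambda u,v:(u/5+160,v/5+170)
for z,a,b in [(.1,(380,122),(320,158)),(.076,(295,87),(424,203)),(.076,(458,243),(231,187)),(.076,(548,333),(135,185))]:
    print(z,ray(S,gs(*a),z),ray(C,gc(*b),z))
print('bottle',ray(S,(433,194),.16),ray(C,(222,246),.16),'jar',ray(S,(247,157),.055),ray(C,(438,212),.055))
print('blue',ray(S,gs(103,138),.08),ray(S,gs(226,300),.08))
E
```

```text
[ 0.5568  0.0526 -0.2037] [[-0.5149  0.5854]
 [ 0.188  -1.6609]
 [ 1.3773 -1.4226]
 [ 0.7528  0.4059]
 [-1.1266 -0.1623]
 [ 0.4212 -0.5758]
 [-0.5467 -3.4381]
 [ 0.3497 -0.6182]]
[0.4511 0.0744 0.115 ]
[0.6156 0.0404 0.085 ]
[0.5365 0.0874 0.08  ]
0.1 [ 0.5281 -0.2499  0.1   ] [ 0.5273 -0.2457  0.1   ]
0.076 [ 0.5246 -0.1962  0.076 ] [ 0.531  -0.1907  0.076 ]
0.076 [ 0.5315 -0.3036  0.076 ] [ 0.5342 -0.2988  0.076 ]
0.076 [ 0.5336 -0.3576  0.076 ] [ 0.54   -0.3516  0.076 ]
bottle [ 0.6958 -0.1893  0.16  ] [ 0.7086 -0.1795  0.16  ] jar [0.4354 0.3194 0.055 ] [0.4455 0.3324 0.055 ]
blue [ 0.4311 -0.1863  0.08  ] [ 0.4289 -0.2862  0.08  ]
```

The candidates for the tall vial are:
- Three white-capped short vials in the wooden rack, at side (369,247), (402,279) and (420,297).
- The taller white-capped vial at side (386,254), with its cap clearly raised and glass visible. I choose this one.
- Two blue vials, at side (331,258) and (355,290), which are not meant.

The red rack holds none. I'm moving above the hood bar first.

Call:
servo_tool:
  series:
    - [[-0.95, -0.84, 0, 0, 0, 0, 0], [-0.95, -0.84, 0, 0, 0, 0, 0], [-0.95, -0.84, 0, 0, 0, 0, 0], [-0.95, -0.84, 0, 0, 0, 0, 0], [-0.95, -0.84, 0, 0, 0, 0, 0], [-0.95, -0.84, 0, 0, 0, 0, 0], [-0.95, -0.84, 0, 0, 0, 0, 0.2], [-0.95, -0.84, 0, 0, 0, 0, 0.45]]

```text
time_s: 0.95
tcp_pos: [0.3421, 0.27, 0.2279]
tcp_rot: [[-0.945, 0.326, -0.003], [0.326, 0.945, -0.002], [0.002, -0.003, -1.0]]
ft_force: [0.8, 0.7, -0.8]
grip_width: 0.692
```

Call:
servo_tool:
  series:
    - [[-0.95, -0.84, 0, 0, 0, 0, 0.45], [-0.95, -0.84, 0, 0, 0, 0, 0.45], [-0.95, -0.84, 0, 0, 0, 0, 0.45], [-0.95, -0.84, 0, 0, 0, 0, 0.45], [-0.95, -0.84, 0, 0, 0, 0, 0.45], [0, 0, 0, 0, 0, 1, 0.45], [0, 0, 0, 0, 0, 1, 0.45], [0, 0, 0, 0, 0, 1, 0.45]]

```text
time_s: 1.75
tcp_pos: [0.4403, 0.0909, 0.227]
tcp_rot: [[-0.787, 0.617, -0.002], [0.617, 0.787, -0.004], [-0.0, -0.004, -1.0]]
ft_force: [-0.9, 0.6, 0.0]
grip_width: 0.549
```

Call:
servo_tool:
  series:
    - [[0, 0, 0, 0, 0, 1, 0.45], [0, 0, 0, 0, 0, 1, 0.45], [0, 0, 0, 0, 0, 1, 0.45], [0, 0, 0, 0, 0, 1, 0.45], [0, 0, 0, 0, 0, 1, 0.45], [0, 0, 0, 0, 0, 1, 0.45], [0, 0, 0, 0, 0, 1, 0.45], [0, 0, 0, 0, 0, 1, 0.45]]

```text
time_s: 2.55
tcp_pos: [0.4381, 0.0897, 0.225]
tcp_rot: [[-0.03, 1.0, -0.008], [1.0, 0.03, -0.004], [-0.004, -0.008, -1.0]]
ft_force: [-0.4, 0.3, 0.0]
grip_width: 0.553
```

Call:
servo_tool:
  series:
    - [[0, 0, 0, 0, 0, 1, 0.45], [0, 0, 0, 0, 0, 1, 0.45], [0, 0, 0, 0, 0, 0.2, 0.45], [0, 0, 0, 0, 0, 0, 0.45]]

```text
time_s: 2.95
tcp_pos: [0.437, 0.0896, 0.2241]
tcp_rot: [[0.208, 0.978, -0.01], [0.978, -0.208, -0.004], [-0.006, -0.009, -1.0]]
ft_force: [0.2, -0.2, 0.5]
grip_width: 0.552
```

```bash
python3 - <<'E'
from h import *
s=manip.sense();W=viewer.camera_params("wrist");im=viewer.snapshot("wrist")
cv2.imwrite("pics/w1.png",im);np.save("w1.npy",W,allow_pickle=True)
im2=viewer.snapshot("scene");cv2.imwrite("pics/s1.png",cv2.resize(im2[130:310,160:420],None,fx=3,fy=3,interpolation=cv2.INTER_CUBIC))
print(s['tcp_pos'],s['tcp_rot'],s['time_s'])
p=[.5568,.0526,-.2037]
c,sn=np.cos(p[2]),np.sin(p[2])
for X in [(-108,-50,115),(-108,50,115),(-65,-90,130),(-65,90,130),(-95,100,80),(-95,-100,80)]:
    x=np.array(X)/1e3; print(X,proj(W,[p[0]+c*x[0]-sn*x[1],p[1]+sn*x[0]+c*x[1],x[2]])[0])
E
```

```text
[0.437  0.0896 0.2241] [[ 0.2082  0.978  -0.01  ]
 [ 0.9781 -0.2083 -0.0044]
 [-0.0064 -0.0088 -0.9999]] 2.95
(-108, -50, 115) [339.3595 267.1542]
(-108, 50, 115) [340.9249 156.0675]
(-65, -90, 130) [387.9827 315.3102]
(-65, 90, 130) [403.3415 103.193 ]
(-95, 100, 80) [354.5882  90.7178]
(-95, -100, 80) [349.3407 292.5433]
```

View pics/w1.png

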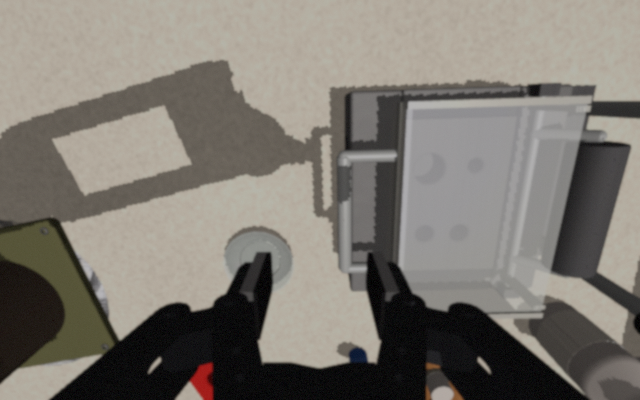

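View pics/s1.png

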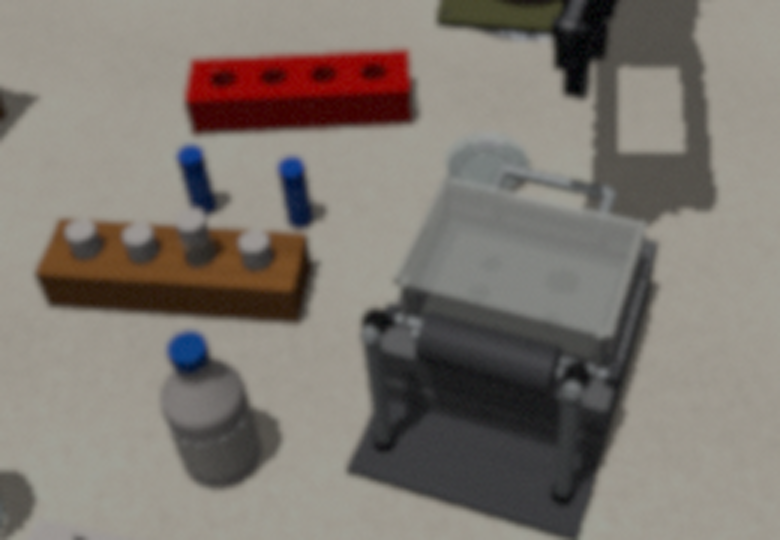

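```bash
python3 - <<'E'
from h import *
W=np.load("w1.npy",allow_pickle=True).item()
for z in [.115]:
    a=ray(W,(345,157),z);b=ray(W,(346,268),z);print(a,b,(a+b)/2,np.degrees(np.arctan2((a-b)[0],(a-b)[1])))
    # side
S=viewer.camera_params("side")
print((ray(S,(292,191.6),.115)+ray(S,(281,170.4),.115))/2)
s=manip.sense();R=s['tcp_rot']
print(R.T@(np.array([.4535,.0742,.19])-s['tcp_pos'])*1000/30)
# well hints in wrist pic
print(ray(W,(430,168),.08))
E
```

```text
[0.4642 0.122  0.115 ] [0.4466 0.0234 0.115 ] [0.4554 0.0727 0.115 ] 10.121061113168022
[0.4511 0.0725 0.115 ]
[-0.3818  0.6514  1.1348]
[0.54   0.0894 0.08  ]
```

Call:
servo_tool:
  series:
    - [[-0.2, 0.35, 0.8, 0, 0, 0, 0.65], [-0.2, 0.35, 0.8, 0, 0, 0, 0.65], [0, 0, 0.7, 0, 0, 0, 0.65], [0, 0, 0, 0, 0, 0, 0.65], [0, 0, 0, 0, 0, 0, 0.65]]

```text
time_s: 3.55
tcp_pos: [0.457, 0.0731, 0.1548]
tcp_rot: [[0.201, 0.98, -0.005], [0.98, -0.201, -0.004], [-0.005, -0.004, -1.0]]
ft_force: [-0.0, 0.1, 0.5]
grip_width: 0.354
```

```bash
python3 - <<'E'
from h import *
s=manip.sense();W=viewer.camera_params("wrist");im=viewer.snapshot("wrist")
cv2.imwrite("pics/w2.png",im)
print(s['tcp_pos'],s['tcp_rot'],s['grip_width'])
P=s['tcp_pos'];print(proj(W,[P,P+s['tcp_rot'][:,2]*.03,[.4535,.0735,.115]]))
print(s['tcp_rot'].T@(np.array([.4535,.0735,.096])-s['tcp_pos'])/.03)
E
```

```text
[0.457  0.0731 0.1548] [[ 0.2011  0.9796 -0.0052]
 [ 0.9796 -0.2012 -0.0038]
 [-0.0048 -0.0043 -1.    ]] 0.35388767728460935
[[319.3452 266.8749]
 [319.248  242.    ]
 [313.8826 235.6133]]
[-0.0005 -0.1091  1.959 ]
```

View pics/w2.png

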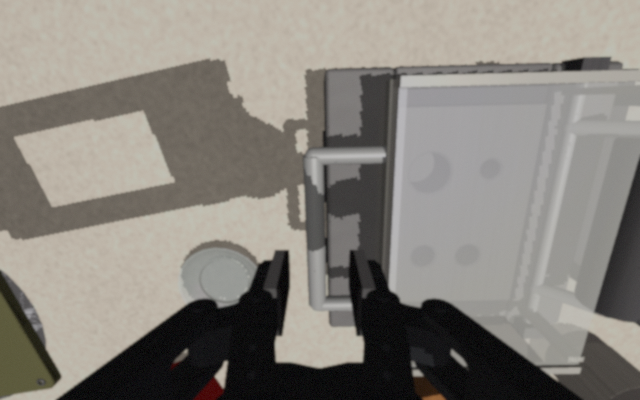

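Call:
servo_tool:
  series:
    - [[0, -0.09, 0.5, 0, 0, -0.2, 0.65], [0, 0, 0.5, 0, 0, 0, 0.65], [0, 0, 0.5, 0, 0, 0, 0.65], [0, 0, 0.45, 0, 0, 0, 0.65], [0, 0, 0, 0, 0, 0, 0.65]]

```text
time_s: 4.1
tcp_pos: [0.4592, 0.0747, 0.1015]
tcp_rot: [[0.176, 0.984, 0.008], [0.984, -0.176, -0.003], [-0.001, 0.009, -1.0]]
ft_force: [-1.1, -0.6, 0.0]
grip_width: 0.348
```

```bash
python3 - <<'E'
from h import *
im=viewer.snapshot("wrist")
cv2.imwrite("pics/w3.png",im)
im=viewer.snapshot("side")
cv2.imwrite("pics/s3.png",cv2.resize(im[60:240,210:410],None,fx=3,fy=3,interpolation=cv2.INTER_CUBIC))
E
```

```text
(no output)
```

View pics/w3.png

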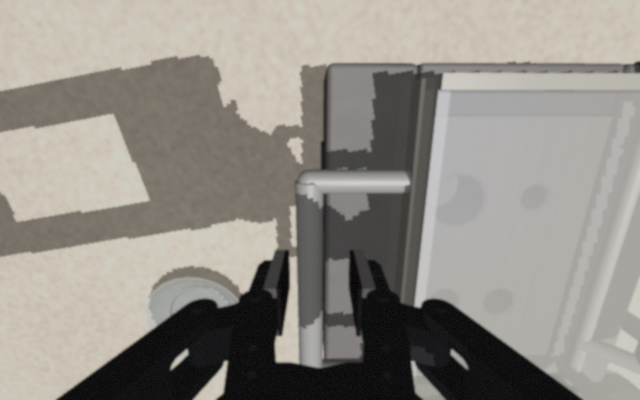

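View pics/s3.png

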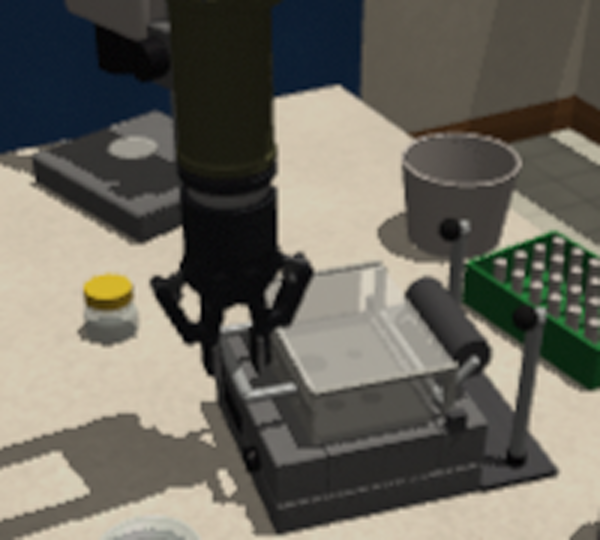

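Call:
servo_tool:
  series:
    - [[0, -0.15, 0.2, 0, 0, 0, 0.65], [0, 0, 0, 0, 0, 0, 0.65], [0, 0, 0, 0, 0, 0, 0.75], [0, 0, 0, 0, 0, 0, 0.8]]

```text
time_s: 4.6
tcp_pos: [0.4577, 0.076, 0.0991]
tcp_rot: [[0.176, 0.984, 0.017], [0.984, -0.176, -0.002], [0.001, 0.017, -1.0]]
ft_force: [-0.5, 0.9, 0.2]
grip_width: 0.202
```

```bash
python3 - <<'E'
from h import *
im=viewer.snapshot("wrist")
cv2.imwrite("pics/w4.png",im)
s=manip.sense();print(s['tcp_pos'],s['ft_force'],s['grip_width'])
E
```

```text
[0.4578 0.076  0.0991] [0.2922 0.485  0.4617] 0.20125262351629186
```

View pics/w4.png

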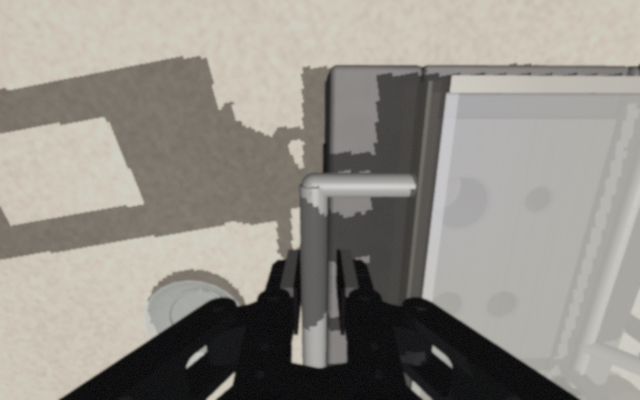

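The bar at u≈313 lies between the pads, so I'm closing.

Call:
servo_tool:
  series:
    - [[0, -0.05, 0.1, 0.15, 0, 0, 0.9], [0, 0, 0, 0, 0, 0, 0.95], [0, 0, 0, 0, 0, 0, 1], [0, 0, 0, 0, 0, 0, 1]]

```text
time_s: 5.05
tcp_pos: [0.455, 0.0763, 0.0985]
tcp_rot: [[0.176, 0.984, -0.001], [0.984, -0.176, 0.001], [0.001, -0.001, -1.0]]
ft_force: [0.8, -0.1, -1.0]
grip_width: 0.117
```

```bash
cat > arc.py <<'E'
from h import *
import sys
step=float(sys.argv[1]); gain=float(sys.argv[2]) if len(sys.argv)>2 else 1.0
H=np.array([.455,.0763]); hx=np.array([.984,-.176]); hx/=np.linalg.norm(hx)
G0=np.array([.455,.0763,.1172]); r=np.hypot(168,30)/1000; a0=np.arctan2(30,-168)
s=manip.sense();R=s['tcp_rot'];G=s['tcp_pos']-R[:,2]*manip.grasp_offset
d=G-G0;u=-.168+d[:2]@hx;w=.030+d[2];lat=d[:2]@np.array([.176,.984])
th=a0-np.arctan2(w,u)
print('t',s['time_s'],'theta',th,'rad err mm',(np.hypot(u,w)-r)*1e3,'lat mm',lat*1e3,'F',s['ft_force'],'grip',s['grip_width'],'M',s['moment'])
F=s['ft_force'];t=np.array([w,-u])/np.hypot(u,w);Fp=np.array([F[:2]@hx,F[2]])
print('Ftang',Fp@t,'Frad',Fp@np.array([u,w])/np.hypot(u,w))
# orientation error rotvec in tool frame
Rd=np.array([[.176,.984,0],[.984,-.176,0],[0,0,-1.]]);Rd[:,:2]/=np.linalg.norm(Rd[:,0])
print('turn err deg',np.degrees(cv2.Rodrigues(R.T@Rd)[0].ravel()))
for i in range(8):
    a1=a0-th-step*(i+.0);a2=a0-th-step*(i+1)
    P=r*np.array([np.cos(a2)-np.cos(a1),np.sin(a2)-np.sin(a1)])
    if i==0: P=r*np.array([np.cos(a2),np.sin(a2)])-[u,w]
    print(np.round([P[0]/.03,-P[1]/.03],3))
E
python3 arc.py 0.04
```

```text
t 5.05 theta 7.319097327274093e-05 rad err mm 0.027782463026121418 lat mm 0.006375674401251863 F [ 0.8117 -0.0574 -1.0088] grip 0.11654512097880852 M [ 0.0211 -0.0906  0.0202]
Ftang -0.8508120391188437 Frad -0.9739164639586158
turn err deg [-0.0487 -0.0645  0.0037]
[ 0.045 -0.223]
[ 0.053 -0.221]
[ 0.062 -0.219]
[ 0.071 -0.216]
[ 0.079 -0.213]
[ 0.088 -0.21 ]
[ 0.096 -0.206]
[ 0.104 -0.202]
```

Call:
servo_tool:
  series:
    - [[0, 0.05, -0.22, 0, 0, 0, 1], [0, 0.05, -0.22, 0, 0, 0, 1], [0, 0.06, -0.22, 0, 0, 0, 1], [0, 0.07, -0.22, 0, 0, 0, 1]]

```text
time_s: 5.45
tcp_pos: [0.4615, 0.0751, 0.1249]
tcp_rot: [[0.176, 0.984, -0.004], [0.984, -0.176, 0.001], [0.001, -0.005, -1.0]]
ft_force: [1.2, 0.6, -3.3]
grip_width: 0.118
```

```bash
python3 arc.py 0.05
```

```text
t 5.45 theta 0.15937514266833563 rad err mm 0.21939607824517093 lat mm -0.02465897401227502 F [ 1.1618  0.6246 -3.2579] grip 0.1176588455821212 M [ 0.127   0.1599 -0.0618]
Ftang -2.734712581075007 Frad -2.050233226905757
turn err deg [-0.2641 -0.0379 -0.0121]
[ 0.107 -0.264]
[ 0.114 -0.261]
[ 0.127 -0.255]
[ 0.139 -0.248]
[ 0.151 -0.241]
[ 0.163 -0.233]
[ 0.175 -0.224]
[ 0.186 -0.215]
```

Call:
servo_tool:
  series:
    - [[0, 0.11, -0.26, 0, 0, 0, 1], [0, 0.115, -0.26, 0, 0, 0, 1], [0, 0.125, -0.255, 0, 0, 0, 1], [0, 0.14, -0.25, 0, 0, 0, 1], [0, 0.15, -0.24, 0, 0, 0, 1], [0, 0.16, -0.23, 0, 0, 0, 1], [0, 0.175, -0.225, 0, 0, 0, 1], [0, 0.185, -0.215, 0, 0, 0, 1]]

```text
time_s: 6.25
tcp_pos: [0.4976, 0.0686, 0.1878]
tcp_rot: [[0.176, 0.984, -0.006], [0.984, -0.176, 0.002], [0.001, -0.007, -1.0]]
ft_force: [0.7, 0.7, -4.5]
grip_width: 0.112
```

```bash
python3 arc.py 0.03; python3 - <<'E'
from h import *
im=viewer.snapshot("side")
cv2.imwrite("pics/s5.png",cv2.resize(im[60:240,210:410],None,fx=3,fy=3,interpolation=cv2.INTER_CUBIC))
E
```

```text
t 6.25 theta 0.5870145395160025 rad err mm 1.8927899235146317 lat mm -0.08792361258144828 F [ 0.717   0.7182 -4.4942] grip 0.11204356968573256 M [0.1099 0.1083 0.0025]
Ftang -2.845293514196268 Frad -3.5267397455438907
turn err deg [-0.3828 -0.0549 -0.0225]
[ 0.165 -0.078]
[ 0.123 -0.118]
[ 0.127 -0.114]
[ 0.13 -0.11]
[ 0.134 -0.106]
[ 0.137 -0.102]
[ 0.14  -0.098]
[ 0.143 -0.094]
```

View pics/s5.png

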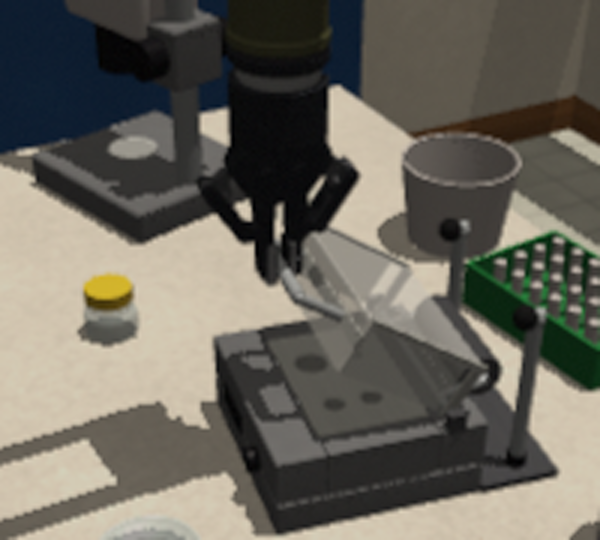

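The hood follows the fingers, and the wells are visible now. I'm continuing more slowly.

Call:
servo_tool:
  series:
    - [[0, 0.15, -0.09, 0, 0, 0, 1], [0, 0.125, -0.115, 0, 0, 0, 1], [0, 0.13, -0.11, 0, 0, 0, 1], [0, 0.13, -0.11, 0, 0, 0, 1], [0, 0.135, -0.105, 0, 0, 0, 1], [0, 0.14, -0.1, 0, 0, 0, 1], [0, 0.14, -0.1, 0, 0, 0, 1], [0, 0.145, -0.095, 0, 0, 0, 1]]

```text
time_s: 7.1
tcp_pos: [0.5274, 0.0632, 0.2146]
tcp_rot: [[0.177, 0.984, -0.018], [0.984, -0.176, 0.004], [0.001, -0.018, -1.0]]
ft_force: [-8.7, 2.2, 10.3]
grip_width: 0.113
```

```bash
python3 arc.py 0.025
```

```text
t 7.1 theta 0.8221599684628744 rad err mm 3.143961292716435 lat mm -0.16211903094389765 F [-8.6743  2.2129 10.3075] grip 0.11272432478791888 M [ 0.3635  1.5091 -0.028 ]
Ftang -1.9285348579156512 Frad 13.499661531118916
turn err deg [-1.0471 -0.0427 -0.027 ]
[0.177 0.013]
[ 0.122 -0.072]
[ 0.124 -0.069]
[ 0.126 -0.066]
[ 0.127 -0.063]
[ 0.129 -0.06 ]
[ 0.13  -0.057]
[ 0.132 -0.053]
```

```bash
python3 - <<'E'
from h import *
im=viewer.snapshot("side")
cv2.imwrite("pics/s6.png",cv2.resize(im[80:220,240:380],None,fx=4,fy=4,interpolation=cv2.INTER_CUBIC))
cv2.imwrite("pics/w6.png",viewer.snapshot("wrist"))
s=manip.sense();print(s['ft_force'],s['moment'])
E
```

```text
[-4.5628  1.8675  6.6659] [ 0.2466  1.0142 -0.0689]
```

View pics/s6.png

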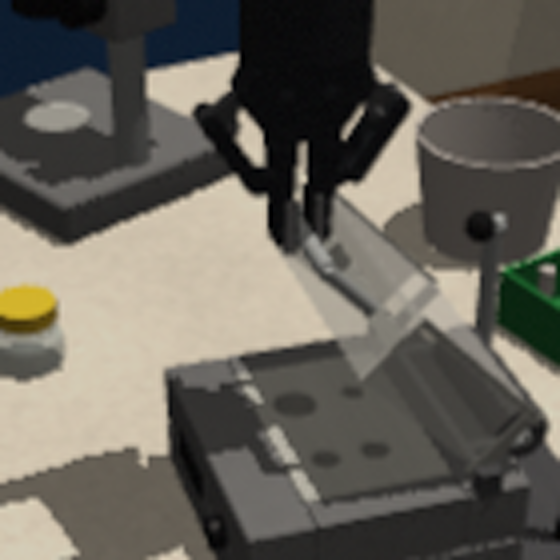

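View pics/w6.png

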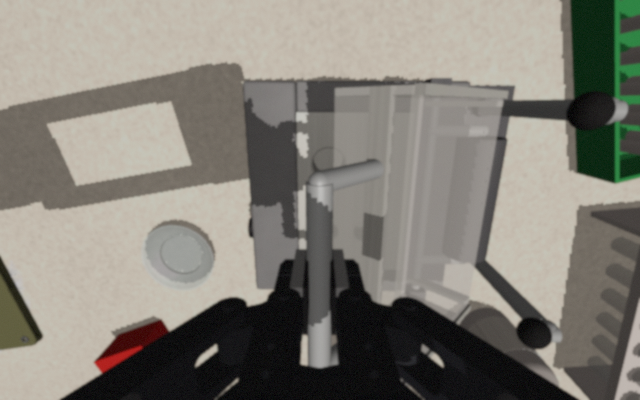

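```bash
sed -i 's/^for i in range(8):/r=np.hypot(u,w)+gain*1e-3\nfor i in range(8):/' arc.py; python3 arc.py 0.03 1.5
```

```text
t 7.2 theta 0.8313919948332895 rad err mm 3.375454151810203 lat mm -0.16185142448770823 F [-4.5628  1.8675  6.6659] grip 0.11082164793735048 M [ 0.2466  1.0142 -0.0689]
Ftang -0.5211059681568169 Frad 8.209637901366941
turn err deg [-0.8819 -0.0482 -0.0305]
[ 0.123 -0.134]
[ 0.153 -0.087]
[ 0.155 -0.082]
[ 0.157 -0.078]
[ 0.16  -0.073]
[ 0.162 -0.068]
[ 0.164 -0.063]
[ 0.166 -0.058]
```

Call:
servo_tool:
  series:
    - [[0, 0.12, -0.135, -0.05, 0, 0, 1], [0, 0.15, -0.09, -0.05, 0, 0, 1], [0, 0.155, -0.085, 0, 0, 0, 1], [0, 0.155, -0.08, 0, 0, 0, 1]]

```text
time_s: 7.6
tcp_pos: [0.5495, 0.0592, 0.228]
tcp_rot: [[0.177, 0.984, -0.0], [0.984, -0.177, 0.001], [0.001, -0.001, -1.0]]
ft_force: [-0.9, 1.9, -4.5]
grip_width: 0.115
```

```bash
python3 arc.py 0.025 1
```

```text
t 7.6 theta 0.9702193978717688 rad err mm 4.307284082395835 lat mm -0.22219859241065687 F [-0.9459  1.8682 -4.5052] grip 0.1146413020262769 M [ 0.2795  0.7541 -0.0688]
Ftang -3.0014663045725674 Frad -3.5882602693090098
turn err deg [-0.0292 -0.0456 -0.036 ]
[ 0.121 -0.089]
[ 0.136 -0.055]
[ 0.137 -0.052]
[ 0.138 -0.048]
[ 0.14  -0.045]
[ 0.141 -0.041]
[ 0.142 -0.038]
[ 0.143 -0.034]
```

Call:
servo_tool:
  series:
    - [[0, 0.135, -0.06, 0, 0, 0, 1], [0, 0.135, -0.055, 0, 0, 0, 1], [0, 0.137, -0.052, 0, 0, 0, 1], [0, 0.138, -0.05, 0, 0, 0, 1], [0, 0.14, -0.045, 0, 0, 0, 1]]

```text
time_s: 8.1
tcp_pos: [0.5726, 0.055, 0.2378]
tcp_rot: [[0.177, 0.984, 0.002], [0.984, -0.177, 0.001], [0.001, 0.002, -1.0]]
ft_force: [-1.4, 1.7, -2.6]
grip_width: 0.113
```

```bash
python3 arc.py 0.025 0
```

```text
t 8.1 theta 1.1151513101478252 rad err mm 5.477469528293644 lat mm -0.2649088503541146 F [-1.3955  1.6578 -2.5518] grip 0.11250047352161593 M [0.2345 0.627  0.0226]
Ftang -2.3038180874866327 Frad -1.9946180816749388
turn err deg [ 0.1043 -0.0522 -0.0325]
[ 0.142 -0.039]
[ 0.143 -0.035]
[ 0.143 -0.032]
[ 0.144 -0.028]
[ 0.145 -0.024]
[ 0.145 -0.021]
[ 0.146 -0.017]
[ 0.146 -0.013]
```

```bash
python3 - <<'E'
from h import *
im=viewer.snapshot("side")
cv2.imwrite("pics/s7.png",cv2.resize(im[70:210,260:400],None,fx=4,fy=4,interpolation=cv2.INTER_CUBIC))
cv2.imwrite("pics/w7.png",viewer.snapshot("wrist"))
W=viewer.camera_params("wrist")
s=manip.sense();print(s['ft_force'],s['moment'])
R=s['tcp_rot'];P=s['tcp_pos']
for k in [0,.01,.0187]:
  print(k,[proj(W,P-k*R[:,2]+R[:,0]*dx)[0] for dx in (0,.05)])
E
```

```text
[-2.1232  0.1688  1.6256] [ 0.1831  0.5738 -0.0121]
0 [array([319.259 , 266.8925]), array([319.1187, 169.8916])]
0.01 [array([319.296 , 277.2846]), array([319.15  , 174.6247])]
0.0187 [array([319.3322, 287.4586]), array([319.1811, 179.3208])]
```

View pics/s7.png

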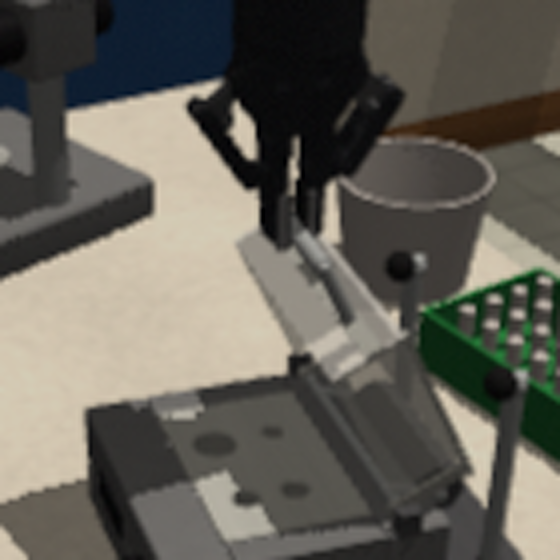

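View pics/w7.png

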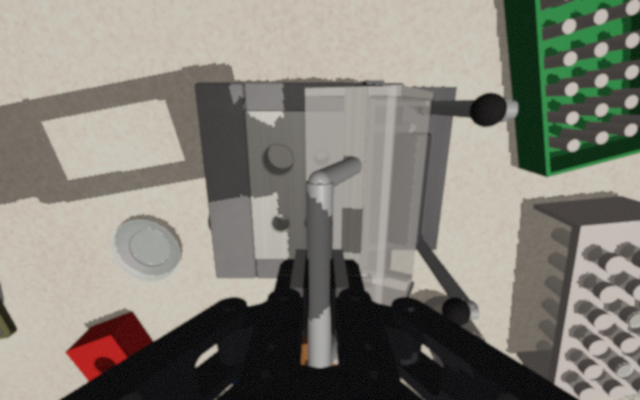

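The bar has rolled about 6 mm toward the fingertips, which accounts for the radius change. From here I'll turn the tool partly along with the hood.

```bash
cat > arc2.py <<'E'
from h import *
import sys
step=float(sys.argv[1]); rate=float(sys.argv[2]); k=float(sys.argv[3]); 
hx=np.array([.984,-.176,0]); hx/=np.linalg.norm(hx); hy=np.array([-hx[1],hx[0],0])
G0=np.array([.455,.0763,.1172]); r=np.hypot(168,30)/1000; a0=np.arctan2(30,-168)
Hh=G0+.168*hx-[0,0,.030]
s=manip.sense();R=s['tcp_rot'];B=s['tcp_pos']-R[:,2]*k
d=B-Hh;u=d@hx;w=d[2];th=a0-np.arctan2(w,u)
F=s['ft_force'];t=np.array([w,-u])/np.hypot(u,w);Fp=np.array([F@hx,F[2]])
lean=np.degrees(np.arctan2(-R[:,2]@hx,-R[2,2]))
print('t',s['time_s'],'theta',th,'r mm',np.hypot(u,w)*1e3,'lat',d@hy*1e3,'lean deg',lean,'F',F,'Ftang',Fp@t,'Frad',Fp@np.array([u,w])/np.hypot(u,w),'M',s['moment'],'grip',s['grip_width'])
print('tool x z-comp',R[2,0],'q',s['joints'])
r=np.hypot(u,w)
P=s['tcp_pos'];Rc=R
for i in range(6):
    a=a0-th-step*(i+1)
    Rn=cv2.Rodrigues(hy*step*rate)[0]@Rc
    Pn=Hh+d@hy*hy+r*(np.cos(a)*hx+np.sin(a)*np.array([0,0,1]))+Rn[:,2]*k
    print(np.round(np.r_[Rc.T@(Pn-P)/.03, cv2.Rodrigues(Rc.T@Rn)[0].ravel()*180/np.pi/6],3)); P,Rc=Pn,Rn
E
python3 arc2.py 0.025 0.5 0.0125
```

```text
t 8.2 theta 1.1071157620896879 r mm 170.15101876117535 lat -0.24800974334932246 lean deg -0.1265712191752868 F [-2.1232  0.1688  1.6256] Ftang -1.572995142447186 Frad 2.1590931835215295 M [ 0.1831  0.5738 -0.0121] grip 0.11139573885976727
tool x z-comp 0.0010050591912789807 q [0.0219 0.3015 1.4971 0.0006 1.3407 0.1996]
[ 0.     0.131 -0.038  0.119 -0.     0.   ]
[ 0.     0.132 -0.036  0.119 -0.     0.   ]
[ 0.     0.132 -0.035  0.119 -0.     0.   ]
[ 0.     0.133 -0.033  0.119 -0.     0.   ]
[ 0.     0.133 -0.031  0.119 -0.     0.   ]
[ 0.     0.133 -0.03   0.119 -0.     0.   ]
```

Call:
servo_tool:
  series:
    - [[0, 0.13, -0.038, 0.12, 0, 0, 1], [0, 0.132, -0.036, 0.12, 0, 0, 1], [0, 0.132, -0.035, 0.12, 0, 0, 1], [0, 0.133, -0.033, 0.12, 0, 0, 1], [0, 0.133, -0.031, 0.12, 0, 0, 1], [0, 0.133, -0.03, 0.12, 0, 0, 1]]

```text
time_s: 8.8
tcp_pos: [0.5977, 0.0505, 0.2439]
tcp_rot: [[0.177, 0.981, -0.078], [0.984, -0.176, 0.015], [0.001, -0.08, -0.997]]
ft_force: [-1.0, 0.9, -1.2]
grip_width: 0.113
```

```bash
python3 arc2.py 0.025 0.5 0.0125
```

```text
t 8.8 theta 1.2648192518441956 r mm 170.59795022683804 lat -0.2776695879343108 lean deg 4.574170603616378 F [-1.0217  0.8863 -1.1877] Ftang -1.3052255487285833 Frad -1.0280137797423559 M [ 0.1546  0.3791 -0.022 ] grip 0.1128208760091086
tool x z-comp 0.0008829031233391028 q [0.0044 0.3734 1.3728 0.0154 1.4738 0.1797]
[ 0.     0.134 -0.028  0.119 -0.     0.   ]
[ 0.     0.135 -0.026  0.119 -0.     0.   ]
[ 0.     0.135 -0.024  0.119 -0.     0.   ]
[ 0.     0.135 -0.023  0.119 -0.     0.   ]
[ 0.     0.135 -0.021  0.119 -0.     0.   ]
[ 0.     0.136 -0.019  0.119 -0.     0.   ]
```

Call:
servo_tool:
  series:
    - [[0, 0.134, -0.028, 0.12, 0, 0, 1], [0, 0.135, -0.026, 0.12, 0, 0, 1], [0, 0.135, -0.024, 0.12, 0, 0, 1], [0, 0.135, -0.023, 0.12, 0, 0, 1], [0, 0.135, -0.021, 0.12, 0, 0, 1], [0, 0.136, -0.019, 0.12, 0, 0, 1]]

```text
time_s: 9.4
tcp_pos: [0.6256, 0.0454, 0.2458]
tcp_rot: [[0.177, 0.972, -0.156], [0.984, -0.174, 0.029], [0.001, -0.159, -0.987]]
ft_force: [-1.1, 1.1, -0.8]
grip_width: 0.107
```

```bash
python3 arc2.py 0.015 0.5 0.0118
```

```text
t 9.4 theta 1.4366946768342186 r mm 170.39908281401532 lat -0.34757002600817827 lean deg 9.136563196442102 F [-1.1237  1.1104 -0.8044] Ftang -1.266211900895727 Frad -0.8590983896965207 M [ 0.2185  0.3525 -0.0473] grip 0.1069901786339351
tool x z-comp 0.0010784166015287385 q [-0.0111  0.4542  1.2431  0.0274  1.6014  0.1652]
[ 0.     0.082 -0.009  0.072 -0.     0.   ]
[ 0.     0.082 -0.009  0.072 -0.     0.   ]
[ 0.     0.082 -0.008  0.072 -0.     0.   ]
[ 0.     0.082 -0.007  0.072 -0.     0.   ]
[ 0.     0.082 -0.007  0.072 -0.     0.   ]
[ 0.     0.082 -0.006  0.072 -0.     0.   ]
```

Call:
servo_tool:
  series:
    - [[0, 0.082, -0.009, 0.07, 0, 0, 1], [0, 0.082, -0.009, 0.07, 0, 0, 1], [0, 0.082, -0.008, 0.07, 0, 0, 1], [0, 0.082, -0.007, 0.07, 0, 0, 1], [0, 0.082, -0.007, 0.07, 0, 0, 1], [0, 0.082, -0.006, 0.07, 0, 0, 1]]

```text
time_s: 10.0
tcp_pos: [0.6407, 0.0427, 0.2445]
tcp_rot: [[0.177, 0.963, -0.205], [0.984, -0.173, 0.038], [0.001, -0.208, -0.978]]
ft_force: [-0.5, 1.1, 3.2]
grip_width: 0.11
```

```bash
python3 arc2.py 0.012 0.5 0.0118
```

```text
t 10.0 theta 1.5304679117302395 r mm 170.42025081174916 lat -0.3585183478608647 lean deg 12.027131520931642 F [-0.5378  1.0537  3.2036] Ftang -1.1438311907305752 Frad 3.0766672175878473 M [0.1422 0.8413 0.021 ] grip 0.10952199271549462
tool x z-comp 0.000992389338952263 q [-0.0188  0.5047  1.1669  0.0341  1.6772  0.1588]
[ 0.     0.066 -0.005  0.057 -0.     0.   ]
[ 0.     0.066 -0.004  0.057 -0.     0.   ]
[ 0.     0.066 -0.004  0.057 -0.     0.   ]
[ 0.     0.066 -0.003  0.057 -0.     0.   ]
[ 0.     0.066 -0.003  0.057 -0.     0.   ]
[ 0.     0.066 -0.003  0.057 -0.     0.   ]
```

Call:
servo_tool:
  series:
    - [[0, 0.066, -0.01, 0.057, 0, 0, 1], [0, 0.066, -0.01, 0.057, 0, 0, 1], [0, 0.066, -0.005, 0.057, 0, 0, 1], [0, 0.066, -0.004, 0.057, 0, 0, 1]]

```text
time_s: 10.4
tcp_pos: [0.6508, 0.0409, 0.2433]
tcp_rot: [[0.177, 0.958, -0.226], [0.984, -0.172, 0.042], [0.001, -0.23, -0.973]]
ft_force: [0.5, 0.8, 1.2]
grip_width: 0.115
```

```bash
python3 arc2.py 0.012 0.5 0.0118
```

```text
t 10.4 theta 1.5925134715184464 r mm 170.91458887262147 lat -0.39724585401031826 lean deg 13.30200563015405 F [0.5242 0.8369 1.2395] Ftang 0.11714224299308117 Frad 1.2878322586082107 M [0.1276 0.2784 0.0065] grip 0.1151832037632014
tool x z-comp 0.0009954890980032355 q [-0.0228  0.5327  1.1241  0.0368  1.714   0.1559]
[ 0.     0.066 -0.002  0.057 -0.     0.   ]
[ 0.     0.066 -0.001  0.057 -0.     0.   ]
[ 0.     0.066 -0.001  0.057 -0.     0.   ]
[ 0.     0.066 -0.001  0.057 -0.     0.   ]
[ 0.     0.066 -0.     0.057 -0.     0.   ]
[ 0.     0.066  0.     0.057 -0.     0.   ]
```

Call:
servo_tool:
  series:
    - [[0, 0.066, -0.001, 0.06, 0, 0, 1], [0, 0.066, -0.001, 0.06, 0, 0, 1], [0, 0.066, -0.001, 0.06, 0, 0, 1]]

```text
time_s: 10.7
tcp_pos: [0.6529, 0.0405, 0.2429]
tcp_rot: [[0.176, 0.951, -0.255], [0.984, -0.17, 0.046], [0.001, -0.259, -0.966]]
ft_force: [-6.2, 1.4, 5.3]
grip_width: 0.112
```

```bash
python3 arc2.py 0.012 0.5 0.0118; python3 - <<'E'
from h import *
im=viewer.snapshot("side")
cv2.imwrite("pics/s8.png",cv2.resize(im[70:230,260:420],None,fx=4,fy=4,interpolation=cv2.INTER_CUBIC))
E
```

```text
t 10.7 theta 1.6075443715012916 r mm 170.93475035226288 lat -0.38091667372986726 lean deg 14.99504939491331 F [-6.1742  1.4384  5.3166] Ftang -7.313584796646798 Frad 3.854736476126573 M [ 0.2819  1.2174 -0.037 ] grip 0.11160499226969192
tool x z-comp 0.0007773297477270273 q [-0.0253  0.5531  1.0946  0.0406  1.7525  0.1539]
[-0.     0.066 -0.003  0.057  0.     0.   ]
[-0.     0.066 -0.002  0.057  0.     0.   ]
[-0.     0.066 -0.002  0.057  0.     0.   ]
[-0.     0.066 -0.002  0.057  0.     0.   ]
[-0.     0.066 -0.001  0.057  0.     0.   ]
[-0.     0.066 -0.001  0.057  0.     0.   ]
```

View pics/s8.png

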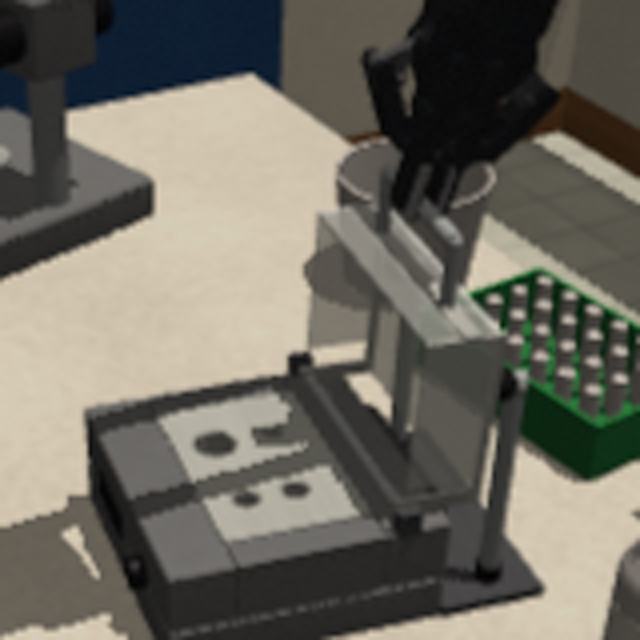

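Progress stopped at θ≈1.607 with about −7 N tangential, and the hood visibly touches the pad at (505,380). I'll hold still for two rows, then recheck with a very small nudge.

Call:
servo_tool:
  series:
    - [[0, 0, 0, 0, 0, 0, 1], [0, 0, 0, 0, 0, 0, 1]]

```text
time_s: 10.95
tcp_pos: [0.6526, 0.0406, 0.2429]
tcp_rot: [[0.176, 0.95, -0.257], [0.984, -0.17, 0.047], [0.001, -0.261, -0.965]]
ft_force: [-0.6, 1.2, 1.4]
grip_width: 0.108
```

```bash
python3 arc2.py 0.006 0.5 0.0118|head -2
```

```text
t 10.95 theta 1.605626926971182 r mm 170.8904414325389 lat -0.38078351677700023 lean deg 15.119354989134902 F [-0.6403  1.2391  1.3986] Ftang -1.1232232017708739 Frad 1.1892687239227695 M [ 0.1762  0.3312 -0.043 ] grip 0.10759938726590451
tool x z-comp 0.0006277180837495304 q [-0.0253  0.5538  1.0937  0.0407  1.7548  0.1539]
```

Call:
servo_tool:
  series:
    - [[0, 0.04, 0, 0, 0, 0, 1], [0, 0.04, 0, 0, 0, 0, 1]]

```text
time_s: 11.15
tcp_pos: [0.653, 0.0405, 0.2429]
tcp_rot: [[0.176, 0.949, -0.261], [0.984, -0.169, 0.047], [0.001, -0.265, -0.964]]
ft_force: [-5.3, 1.4, 4.1]
grip_width: 0.113
```

```bash
python3 arc2.py 0.006 0.5 0.0118|head -2
```

```text
t 11.15 theta 1.6080404006730538 r mm 170.95607998732004 lat -0.3639954265048984 lean deg 15.367404516668042 F [-5.3478  1.3801  4.1078] Ftang -6.253843828948364 Frad 2.844822497243137 M [ 0.2413  1.0953 -0.0789] grip 0.11262026686327893
tool x z-comp 0.0005746077311148482 q [-0.0256  0.5569  1.0891  0.0412  1.7606  0.1534]
```

The stop is confirmed: it doesn't advance and the force comes back when nudged. I'll relax and release gently.

Call:
servo_tool:
  series:
    - [[0, 0, 0, 0, 0, 0, 1], [0, 0, 0, 0, 0, 0, 0.85], [0, 0, 0, 0, 0, 0, 0.75], [0, 0, 0, 0, 0, 0, 0.6], [0, 0, 0, 0, 0, 0, 0.55]]

```text
time_s: 11.65
tcp_pos: [0.656, 0.0395, 0.2416]
tcp_rot: [[0.176, 0.951, -0.255], [0.984, -0.17, 0.045], [-0.0, -0.259, -0.966]]
ft_force: [0.4, -0.0, -0.4]
grip_width: 0.454
```

```bash
python3 arc2.py 0.006 0.5 0.0118|head -2; python3 - <<'E'
from h import *
im=viewer.snapshot("side")
cv2.imwrite("pics/s9.png",cv2.resize(im[70:230,260:420],None,fx=4,fy=4,interpolation=cv2.INTER_CUBIC))
W=viewer.camera_params("wrist");np.save("w9.npy",W,allow_pickle=True)
cv2.imwrite("pics/w9.png",viewer.snapshot("wrist"))
E
```

```text
t 11.65 theta 1.6272072399871382 r mm 170.38010380608537 lat -0.8655354742076048 lean deg 15.017562176393323 F [ 0.4151 -0.0133 -0.4209] Ftang 0.49709030924278597 Frad -0.3146212258315936 M [-0.0188 -0.1389  0.0139] grip 0.4544716247683443
tool x z-comp -0.0002505394705055324 q [-0.0261  0.5586  1.0878  0.0394  1.7544  0.1533]
```

View pics/s9.png

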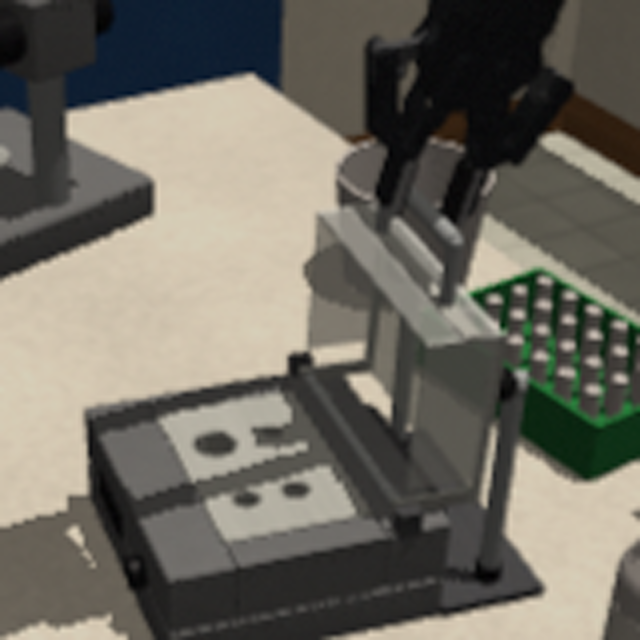

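View pics/w9.png

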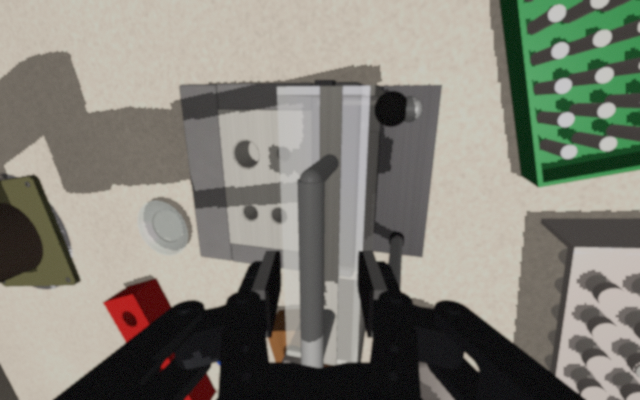

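The hood stays put after release and rests on its pads. I'm retracting and turning upright.

Call:
servo_tool:
  series:
    - [[0, 0, -0.5, 0, 0, 0, 0.5], [0, 0, -0.8, 0, 0, 0, 0.5], [0, 0, -0.8, 0, 0, 0, 0.5], [0, 0, -0.8, -0.5, 0, 0, 0.4], [0, -0.6, -0.3, -1, 0, 0, 0.2], [0, -1, 0, -1, 0, 0, 0], [0, -1, 0, 0, 0, 0, 0], [0, -1, 0, 0, 0, 0, 0]]

```text
time_s: 12.55
tcp_pos: [0.5776, 0.0529, 0.3422]
tcp_rot: [[0.178, 0.984, 0.02], [0.984, -0.178, -0.004], [0.0, 0.02, -1.0]]
ft_force: [0.6, 1.0, 0.7]
grip_width: 0.999
```

```bash
python3 - <<'E'
from h import *
s=manip.sense();W=viewer.camera_params("wrist");np.save("w10.npy",W,allow_pickle=True)
cv2.imwrite("pics/w10.png",viewer.snapshot("wrist"));print(s['tcp_pos'],s['tcp_rot'])
E
```

```text
[0.5776 0.0529 0.3422] [[ 0.1781  0.9838  0.02  ]
 [ 0.984  -0.178  -0.0036]
 [ 0.      0.0203 -0.9998]]
```

View pics/w10.png

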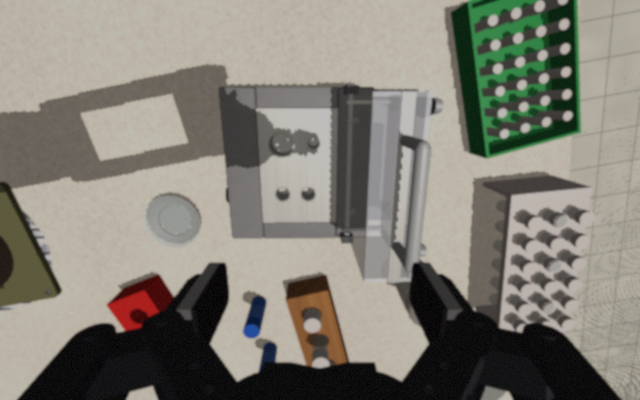

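Call:
servo_tool:
  series:
    - [[-0.95, -0.4, 0, 0, 0, -0.4, 0], [-0.95, -0.2, 0.2, 0, 0, -0.4, 0], [-0.95, 0, 0.4, 0, 0, -0.4, 0], [-0.95, 0, 0.4, 0, 0, -0.4, 0], [-0.95, 0, 0.5, 0, 0, -0.4, 0], [-0.95, 0, 0.5, 0, 0, -0.25, 0], [-0.95, 0.1, 0.5, 0, 0, 0, 0], [-0.95, 0.1, 0.5, 0, 0, 0, 0]]

```text
time_s: 13.4
tcp_pos: [0.5534, -0.1731, 0.2653]
tcp_rot: [[-0.078, 0.996, 0.05], [0.997, 0.079, -0.01], [-0.014, 0.049, -0.999]]
ft_force: [0.4, -0.4, 0.1]
grip_width: 0.999
```

```bash
python3 - <<'E'
from h import *
W=np.load("w10.npy",allow_pickle=True).item()
print('well',ray(W,(281,143),.08))
s=manip.sense();print(s['tcp_pos'],s['tcp_rot'])
print(s['tcp_rot'].T@(np.array([.528,-.248,.18])-s['tcp_pos'])/.03)
E
```

```text
well [0.5411 0.0908 0.08  ]
[ 0.5534 -0.1731  0.2653] [[-0.0783  0.9957  0.0496]
 [ 0.9968  0.0789 -0.0101]
 [-0.014   0.0487 -0.9987]]
[-2.3834 -1.1788  2.8216]
```

Call:
servo_tool:
  series:
    - [[-0.8, -0.4, 0.9, 0.3, 0.13, 0.2, 0], [-0.8, -0.4, 0.9, 0.2, 0, 0, 0], [-0.7, -0.3, 0.8, 0, 0, 0, 0], [0, 0, 0, 0, 0, 0, 0]]

```text
time_s: 13.8
tcp_pos: [0.5279, -0.2518, 0.1872]
tcp_rot: [[-0.055, 0.998, 0.006], [0.998, 0.055, -0.007], [-0.008, 0.005, -1.0]]
ft_force: [0.3, 0.9, 0.4]
grip_width: 0.997
```

```bash
python3 - <<'E'
from h import *
s=manip.sense();W=viewer.camera_params("wrist");np.save("w11.npy",W,allow_pickle=True)
cv2.imwrite("pics/w11.png",viewer.snapshot("wrist"));print(s['tcp_pos'],s['tcp_rot'])
print(proj(W,[[.528,-.248,.1],[.528,-.194,.076],[.53,-.301,.076]]))
E
```

```text
[ 0.5279 -0.2518  0.1872] [[-0.0547  0.9985  0.0057]
 [ 0.9985  0.0548 -0.0072]
 [-0.0075  0.0053 -1.    ]]
[[318.5969 205.222 ]
 [322.0716 130.4343]
 [317.5604 253.0604]]
```

View pics/w11.png

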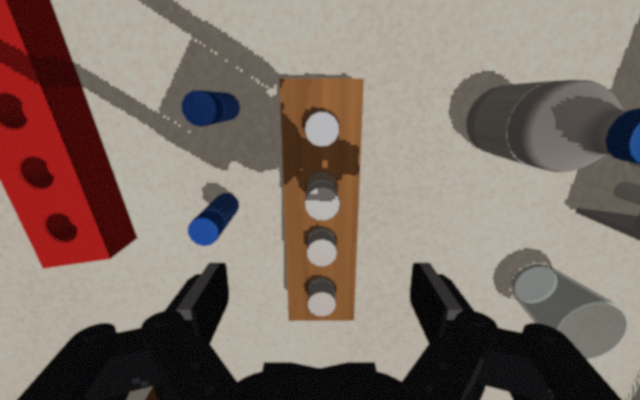

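```bash
python3 - <<'E'
from h import *
W=np.load("w11.npy",allow_pickle=True).item()
v=ray(W,(322.5,204),.1);print('vial',v,ray(W,(322,128.5),.076),ray(W,(321,252.5),.076))
s=manip.sense()
for z in (.11,.066):print(s['tcp_rot'].T@(np.array([v[0],v[1],z])-s['tcp_pos'])/.03)
E
```

```text
vial [ 0.5309 -0.2469  0.1   ] [ 0.5279 -0.1925  0.076 ] [ 0.533  -0.3003  0.076 ]
[0.159  0.0379 2.6317]
[0.1707 0.0258 4.0982]
```

Call:
servo_tool:
  series:
    - [[0.16, 0.08, 0.7, 0, 0.07, 0, 0.2], [0, 0, 0.7, 0, 0, 0, 0.3], [0, 0, 0.6, 0, 0, 0, 0.3], [0, 0, 0.5, 0, 0, 0, 0.3], [0, 0, 0, 0, 0, 0, 0.3]]

```text
time_s: 14.35
tcp_pos: [0.5407, -0.2449, 0.1228]
tcp_rot: [[-0.057, 0.998, 0.029], [0.998, 0.057, -0.008], [-0.01, 0.029, -1.0]]
ft_force: [0.0, 0.1, -0.4]
grip_width: 0.699
```

```bash
python3 - <<'E'
from h import *
s=manip.sense();W=viewer.camera_params("wrist")
cv2.imwrite("pics/w12.png",viewer.snapshot("wrist"));print(s['tcp_pos'],s['tcp_rot'])
print(proj(W,[.5309,-.2469,.1]))
print(s['tcp_rot'].T@(np.array([.5309,-.2469,.066])-s['tcp_pos'])/.03)
E
```

```text
[ 0.5407 -0.2449  0.1228] [[-0.0571  0.9979  0.0294]
 [ 0.9983  0.0574 -0.0082]
 [-0.0099  0.0289 -0.9995]]
[[300.64   249.3151]]
[-0.028  -0.385   1.8819]
```

View pics/w12.png

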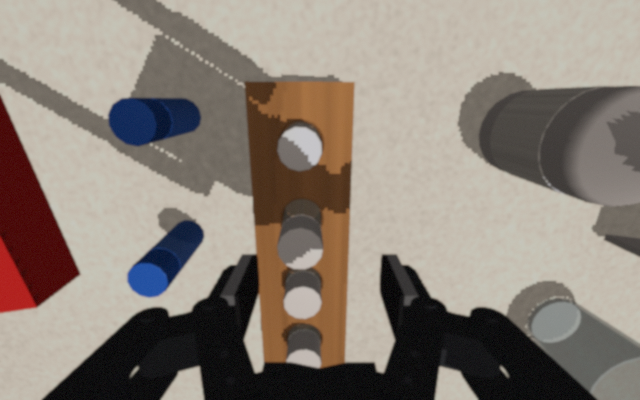

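Call:
servo_tool:
  series:
    - [[0, -0.35, 0.2, 0.28, 0.1, 0, 0.3], [0, -0.05, 0.3, 0, 0, 0, 0.3], [0, 0, 0, 0, 0, 0, 0.3]]

```text
time_s: 14.7
tcp_pos: [0.5319, -0.2462, 0.1123]
tcp_rot: [[-0.059, 0.998, 0.006], [0.998, 0.059, -0.004], [-0.004, 0.006, -1.0]]
ft_force: [0.6, 0.7, -0.2]
grip_width: 0.695
```

```bash
python3 - <<'E'
from h import *
s=manip.sense();W=viewer.camera_params("wrist")
cv2.imwrite("pics/w13.png",viewer.snapshot("wrist"));print(s['tcp_pos'],s['tcp_rot'])
print(s['tcp_rot'].T@(np.array([.531,-.2455,.066])-s['tcp_pos'])/.03)
print(proj(W,[.531,-.2455,.1]))
E
```

```text
[ 0.5319 -0.2462  0.1123] [[-0.0591  0.9982  0.0065]
 [ 0.9982  0.0591 -0.0035]
 [-0.0039  0.0063 -1.    ]]
[ 0.0316 -0.0384  1.5427]
[[317.1809 254.2869]]
```

View pics/w13.png

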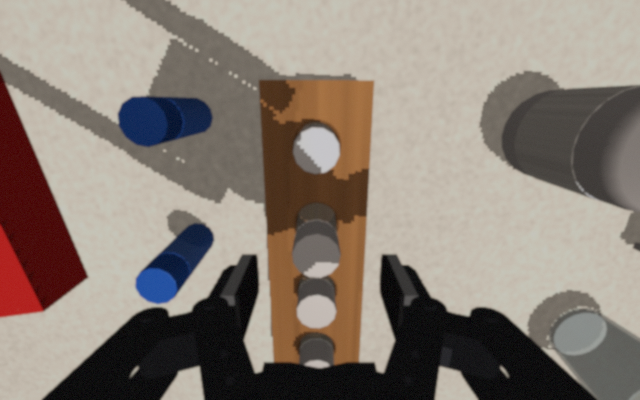

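Call:
servo_tool:
  series:
    - [[0.05, -0.06, 0.4, 0.05, 0, 0, 0.3], [0, -0.04, 0.4, 0.05, 0, 0, 0.3], [0, -0.04, 0.4, 0.05, 0, 0, 0.3], [0, -0.02, 0.25, 0, 0, 0, 0.3], [0, 0, 0, 0, 0, 0, 0.3]]

```text
time_s: 15.25
tcp_pos: [0.527, -0.2456, 0.0654]
tcp_rot: [[-0.058, 0.998, -0.01], [0.998, 0.058, -0.005], [-0.004, -0.01, -1.0]]
ft_force: [0.2, 0.3, -0.1]
grip_width: 0.701
```

Call:
servo_tool:
  series:
    - [[0, 0.13, 0, -0.1, 0.04, 0, 0.3], [0, 0, 0, 0, 0, 0, 0.45], [0, 0, 0, 0, 0, 0, 0.55]]

```text
time_s: 15.55
tcp_pos: [0.5313, -0.2454, 0.0648]
tcp_rot: [[-0.058, 0.998, 0.001], [0.998, 0.058, 0.001], [0.001, 0.001, -1.0]]
ft_force: [-1.0, 0.5, -0.4]
grip_width: 0.446
```

```bash
python3 - <<'E'
from h import *
s=manip.sense()
im=viewer.snapshot("wrist");cv2.imwrite("pics/w14.png",im[180:,200:440].repeat(2,0).repeat(2,1));print(s['tcp_pos'],s['tcp_rot'],s['grip_width'])
E
```

```text
[ 0.5313 -0.2454  0.0648] [[-0.0583  0.9983  0.0009]
 [ 0.9983  0.0583  0.0007]
 [ 0.0007  0.0009 -1.    ]] 0.44629430576061796
```

View pics/w14.png

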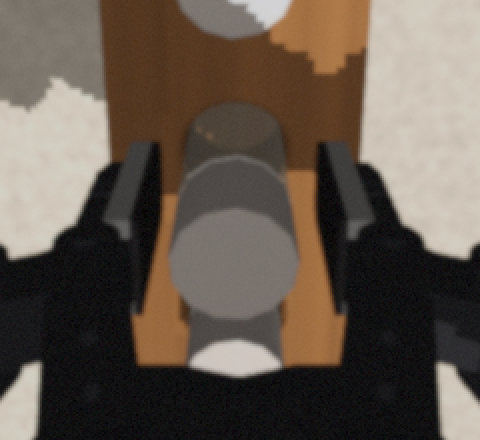

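The vial is centred between the pads (crop 235,265), so I'm closing.

Call:
servo_tool:
  series:
    - [[0, 0, 0, 0, 0, 0, 0.65], [0, 0, 0, 0, 0, 0, 0.75], [0, 0, 0, 0, 0, 0, 1], [0, 0, 0, 0, 0, 0, 1]]

```text
time_s: 16.0
tcp_pos: [0.5316, -0.2457, 0.066]
tcp_rot: [[-0.058, 0.998, 0.002], [0.998, 0.058, -0.0], [-0.001, 0.002, -1.0]]
ft_force: [-0.3, 0.6, 0.1]
grip_width: 0.301
```

Call:
servo_tool:
  series:
    - [[0, 0, -0.3, 0, 0, 0, 1], [0, 0, -0.3, 0, 0, 0, 1], [0, 0, -0.4, 0, 0, 0, 1], [0, 0, -0.5, 0, 0, 0, 1], [0, 0, 0, 0, 0, 0, 1]]

```text
time_s: 16.5
tcp_pos: [0.5324, -0.246, 0.1156]
tcp_rot: [[-0.058, 0.998, 0.004], [0.998, 0.058, -0.001], [-0.002, 0.004, -1.0]]
ft_force: [-0.2, -0.3, -0.3]
grip_width: 0.301
```

Call:
servo_tool:
  series:
    - [[0, 0, -0.7, 0, 0, 0, 1], [0, 0, -0.7, 0, 0, 0, 1], [0, 0, -0.7, 0, 0, 0, 1], [0.3, 0, -0.6, 0, 0, 0, 1], [0.7, 0, -0.2, 0, 0, 0, 1], [0.8, 0.1, 0, 0, 0, 0, 1], [0.8, 0.1, 0, 0, 0, 0, 1], [0.8, 0.1, 0, 0, 0, 0, 1]]

```text
time_s: 17.3
tcp_pos: [0.5356, -0.144, 0.2084]
tcp_rot: [[-0.053, 0.999, 0.009], [0.999, 0.053, -0.004], [-0.005, 0.009, -1.0]]
ft_force: [-0.6, 0.1, -0.4]
grip_width: 0.303
```

Call:
servo_tool:
  series:
    - [[0.8, 0.1, 0, 0, 0, 0, 1], [0.8, 0.1, 0, 0, 0, 0, 1], [0.8, 0.1, 0, 0, 0, 0, 1], [0.8, 0.1, 0, 0, 0, 0, 1], [0.8, 0.1, 0, 0, 0, 0, 1], [0.8, 0.1, 0, 0, 0, 0, 1], [0, 0, 0, 0, 0, 0, 1], [0, 0, 0, 0, 0, 0, 1]]

```text
time_s: 18.1
tcp_pos: [0.5448, 0.0096, 0.2088]
tcp_rot: [[-0.056, 0.998, 0.011], [0.998, 0.056, -0.004], [-0.004, 0.011, -1.0]]
ft_force: [-0.7, -0.8, -0.7]
grip_width: 0.298
```

```bash
python3 - <<'E'
from h import *
s=manip.sense();W=viewer.camera_params("wrist");np.save("w15.npy",W,allow_pickle=True)
im=viewer.snapshot("wrist");cv2.imwrite("pics/w15.png",im);print(s['tcp_pos'],s['tcp_rot'],s['grip_width'])
print(s['tcp_rot'].T@(np.array([.540,.091,.19])-s['tcp_pos'])/.03)
print(proj(W,[.54,.091,.08]))
im=viewer.snapshot("side")
cv2.imwrite("pics/s15.png",cv2.resize(im[70:230,220:420],None,fx=4,fy=4,interpolation=cv2.INTER_CUBIC))
E
```

```text
[0.5448 0.0096 0.2088] [[-0.0563  0.9984  0.0113]
 [ 0.9984  0.0563 -0.0037]
 [-0.0043  0.011  -0.9999]] 0.2977441722100692
[ 2.7191 -0.0132  0.6161]
[[316.683   99.1812]]
```

View pics/w15.png

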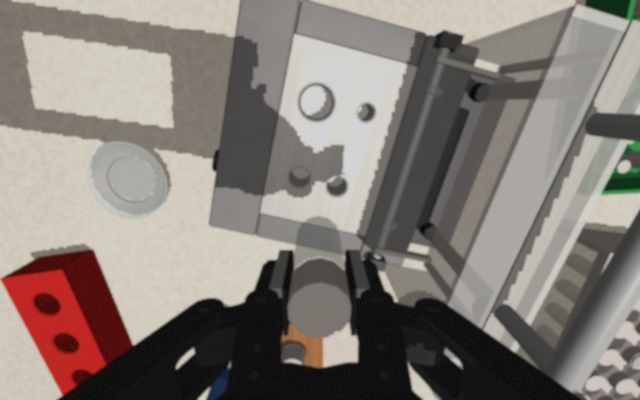

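View pics/s15.png

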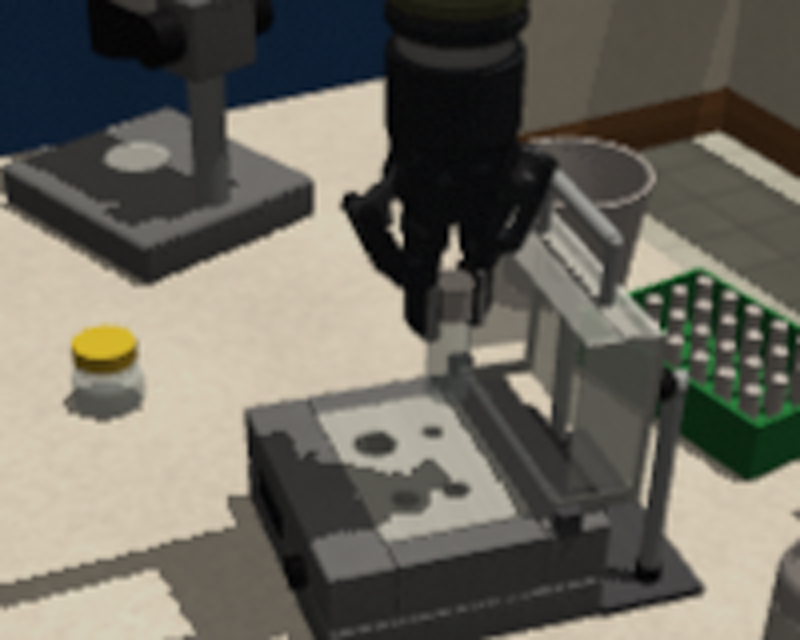

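```bash
python3 - <<'E'
from h import *
W=np.load("w15.npy",allow_pickle=True).item()
im=cv2.imread("pics/w15.png")
s=manip.sense();R=s['tcp_rot'];P=s['tcp_pos']
print('cap top',proj(W,P-R[:,2]*.034),'foot',proj(W,P+R[:,2]*.046), 'well at',ray(W,(316,101),.08))
c=np.vstack([np.c_[cv2.resize(im[70:130,280:360],None,fx=5,fy=5,interpolation=cv2.INTER_CUBIC)],cv2.resize(im[200:350,260:380],(400,500),interpolation=cv2.INTER_CUBIC)[:290]])
cv2.imwrite("pics/c15.png",c)
cv2.imwrite("pics/c15b.png",cv2.resize(im[200:350,240:400],None,fx=4,fy=4,interpolation=cv2.INTER_CUBIC))
E
```

```text
cap top [[318.9617 309.7143]] foot [[318.8458 232.3546]] well at [0.5395 0.0896 0.08  ]
```

View pics/c15.png

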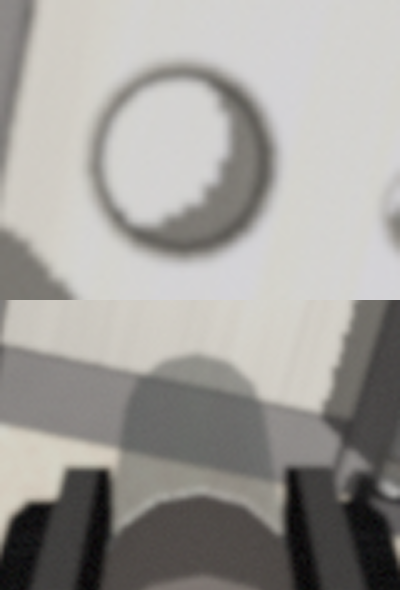

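View pics/c15b.png

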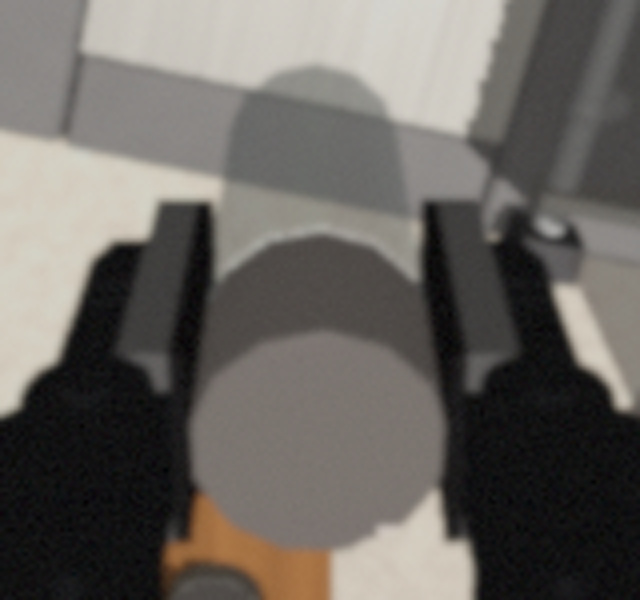

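Call:
servo_tool:
  series:
    - [[0.8, 0, 0, 0.1, 0.04, 0, 1], [0.8, 0, 0, 0, 0, 0, 1], [0.8, 0, 0.3, 0, 0, 0, 1], [0.28, -0.02, 0.5, 0, 0, 0, 1], [0, 0, 0.5, 0, 0, 0, 1], [0, 0, 0.4, 0, 0, 0, 1], [0, 0, 0, 0, 0, 0, 1]]

```text
time_s: 18.9
tcp_pos: [0.5421, 0.084, 0.1569]
tcp_rot: [[-0.044, 0.999, 0.004], [0.999, 0.044, -0.002], [-0.002, 0.004, -1.0]]
ft_force: [-0.4, 0.7, 0.4]
grip_width: 0.298
```

```bash
cat > st.py <<'E'
from h import *
s=manip.sense();R=s['tcp_rot'];F=R[:,2]*.046+s['tcp_pos']
print(s['time_s'],s['tcp_pos'],'F',s['ft_force'],'M',s['moment'],'g',s['grip_width'],'foot',F)
print('shift units to put foot over well',R.T@(np.array([.540,.0903,F[2]])-F)/.03,'tilt fix rx,ry deg',np.degrees([R[2,1],-R[2,0]]))
E
python3 st.py
```

```text
18.9 [0.5421 0.084  0.1569] F [-0.3575  0.6689  0.418 ] M [0.0271 0.0311 0.0497] g 0.29783387935585 foot [0.5423 0.0839 0.1109]
shift units to put foot over well [ 0.216  -0.0661 -0.0008] tilt fix rx,ry deg [0.2111 0.1431]
```

Call:
servo_tool:
  series:
    - [[0.22, -0.07, 0, 0.04, 0.02, 0, 1], [0, 0, 0.3, 0, 0, 0, 1], [0, 0, 0.3, 0, 0, 0, 1], [0, 0, 0, 0, 0, 0, 1]]

```text
time_s: 19.3
tcp_pos: [0.5409, 0.0893, 0.1389]
tcp_rot: [[-0.041, 0.999, 0.002], [0.999, 0.041, -0.0], [-0.0, 0.002, -1.0]]
ft_force: [-0.5, -0.4, -1.0]
grip_width: 0.301
```

```bash
python3 st.py; python3 - <<'E'
from h import *
im=viewer.snapshot("wrist");cv2.imwrite("pics/w16.png",cv2.resize(im[170:350,220:420],None,fx=4,fy=4)[:600])
im=viewer.snapshot("side")
cv2.imwrite("pics/s16.png",cv2.resize(im[120:220,270:390],None,fx=6,fy=6,interpolation=cv2.INTER_CUBIC))
E
```

```text
19.3 [0.5409 0.0893 0.1389] F [-0.4515 -0.4109 -0.9505] M [-0.0164  0.0192 -0.0121] g 0.30147785358894263 foot [0.541  0.0893 0.0929]
shift units to put foot over well [ 0.0347 -0.0304 -0.0001] tilt fix rx,ry deg [0.0921 0.0199]
```

View pics/w16.png

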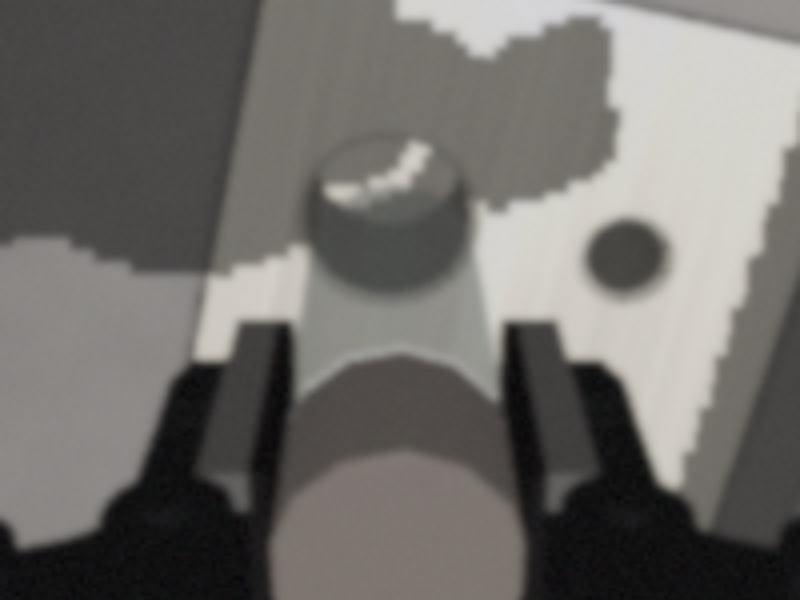

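View pics/s16.png

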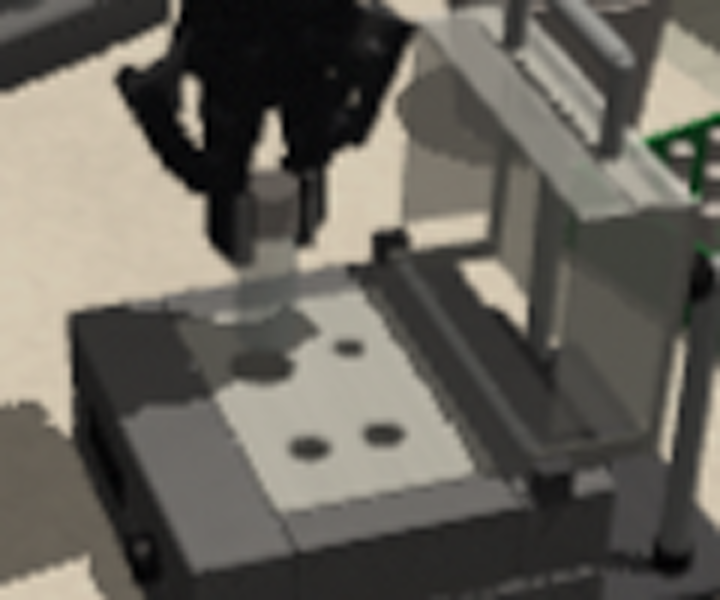

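```bash
python3 - <<'E'
from h import *
W=viewer.camera_params("wrist");s=manip.sense();R=s['tcp_rot'];F=s['tcp_pos']+R[:,2]*.046
print(proj(W,[[.54,.0903,.08],F,F+R[:,2]*.013]),ray(W,(317.2,223.8),.08),F)
S=viewer.camera_params("side");print(proj(S,[.54,.0903,.08]),ray(S,(262/6+270,365/6+120),.08))
E
```

```text
[[316.3948 222.4486]
 [318.9248 231.5691]
 [318.9099 224.1884]] [0.5406 0.0893 0.08  ] [0.5417 0.0894 0.0938]
[[313.5658 179.1688]] [0.5365 0.0833 0.08  ]
```

Call:
servo_tool:
  series:
    - [[0, -0.05, 0.15, 0, 0, 0, 1], [0, 0, 0.2, 0, 0, 0, 1], [0, 0, 0.15, 0, 0, 0, 1]]

```text
time_s: 19.7
tcp_pos: [0.5412, 0.0894, 0.1251]
tcp_rot: [[-0.042, 0.999, 0.006], [0.999, 0.042, 0.0], [-0.0, 0.006, -1.0]]
ft_force: [-0.1, 0.2, 0.1]
grip_width: 0.303
```

```bash
python3 st.py
```

```text
19.7 [0.5412 0.0894 0.1251] F [-0.0767  0.1605  0.0888] M [-0.0325  0.0034 -0.0753] g 0.30338922165059573 foot [0.5415 0.0894 0.0791]
shift units to put foot over well [ 0.0308 -0.0486 -0.0003] tilt fix rx,ry deg [0.3645 0.0119]
```

Call:
servo_tool:
  series:
    - [[0, -0.06, 0.05, 0.06, 0, 0, 1], [0, -0.02, 0.15, 0, 0, 0, 1], [0, 0, 0.15, 0, 0, 0, 1]]

```text
time_s: 20.0
tcp_pos: [0.539, 0.0895, 0.1137]
tcp_rot: [[-0.042, 0.999, 0.0], [0.999, 0.042, 0.0], [0.0, 0.0, -1.0]]
ft_force: [0.2, 0.0, -0.9]
grip_width: 0.303
```

```bash
python3 st.py
```

```text
20.0 [0.539  0.0895 0.1137] F [ 0.1507  0.0113 -0.8947] M [-0.0323 -0.0542 -0.0056] g 0.3028733314198882 foot [0.539  0.0895 0.0677]
shift units to put foot over well [0.0258 0.0333 0.    ] tilt fix rx,ry deg [ 0.0179 -0.0003]
```

The foot is 12 mm inside the well with no contact force. I'm continuing down gently.

Call:
servo_tool:
  series:
    - [[0, 0.01, 0.15, 0, 0, 0, 1], [0, 0, 0.15, 0, 0, 0, 1], [0, 0, 0.12, 0, 0, 0, 1]]

```text
time_s: 20.3
tcp_pos: [0.539, 0.0894, 0.0997]
tcp_rot: [[-0.042, 0.999, -0.0], [0.999, 0.042, -0.0], [-0.0, -0.0, -1.0]]
ft_force: [0.4, 0.8, -1.2]
grip_width: 0.3
```

```bash
python3 st.py
```

```text
20.3 [0.539  0.0894 0.0997] F [ 0.4421  0.8365 -1.2104] M [ 0.0652 -0.0231 -0.0083] g 0.3004462800308229 foot [0.539  0.0894 0.0537]
shift units to put foot over well [ 0.0273  0.0336 -0.    ] tilt fix rx,ry deg [-0.0261  0.0077]
```

Call:
servo_tool:
  series:
    - [[0, 0, 0.1, 0, 0, 0, 1], [0, 0, 0.08, 0, 0, 0, 1]]

```text
time_s: 20.5
tcp_pos: [0.539, 0.0895, 0.0935]
tcp_rot: [[-0.042, 0.999, -0.001], [0.999, 0.042, -0.0], [-0.0, -0.001, -1.0]]
ft_force: [-0.8, -0.2, -0.3]
grip_width: 0.3
```

```bash
python3 st.py
```

```text
20.5 [0.539  0.0895 0.0935] F [-0.802  -0.1669 -0.3115] M [ 0.0349 -0.0136  0.063 ] g 0.3002555566516414 foot [0.539  0.0895 0.0475]
shift units to put foot over well [ 0.0257  0.0348 -0.    ] tilt fix rx,ry deg [-0.0422  0.0031]
```

Call:
servo_tool:
  series:
    - [[0, 0, 0.06, 0, 0, 0, 1], [0, 0, 0.05, 0, 0, 0, 1]]

```text
time_s: 20.7
tcp_pos: [0.5391, 0.0895, 0.0905]
tcp_rot: [[-0.042, 0.999, -0.001], [0.999, 0.042, -0.0], [-0.0, -0.001, -1.0]]
ft_force: [-3.6, 0.4, 16.4]
grip_width: 0.301
```

```bash
python3 st.py
```

```text
20.7 [0.5391 0.0895 0.0905] F [-3.5636  0.3584 16.4142] M [-0.097   0.7136 -0.0142] g 0.3011502618971003 foot [0.5391 0.0895 0.0445]
shift units to put foot over well [ 0.025   0.0318 -0.    ] tilt fix rx,ry deg [-0.0406  0.0022]
```

The vial bottomed with its foot at about 45 mm, which is fully home. I'll relax and release.

Call:
servo_tool:
  series:
    - [[0, 0, 0, 0, 0, 0, 1], [0, 0, 0, 0, 0, 0, 0.68], [0, 0, 0, 0, 0, 0, 0.6], [0, 0, 0, 0, 0, 0, 0.5], [0, 0, 0, 0, 0, 0, 0.4]]

```text
time_s: 21.2
tcp_pos: [0.5392, 0.0894, 0.0909]
tcp_rot: [[-0.042, 0.999, 0.0], [0.999, 0.042, -0.0], [-0.0, 0.0, -1.0]]
ft_force: [-0.1, -0.5, -0.4]
grip_width: 0.599
```

```bash
python3 st.py; python3 - <<'E'
from h import *
im=viewer.snapshot("wrist");cv2.imwrite("pics/w17.png",im)
E
```

```text
21.2 [0.5392 0.0894 0.0909] F [-0.0536 -0.5071 -0.3653] M [0.0127 0.0285 0.0179] g 0.599224632837405 foot [0.5392 0.0894 0.0449]
shift units to put foot over well [ 0.0279  0.0268 -0.    ] tilt fix rx,ry deg [0.0024 0.0093]
```

View pics/w17.png

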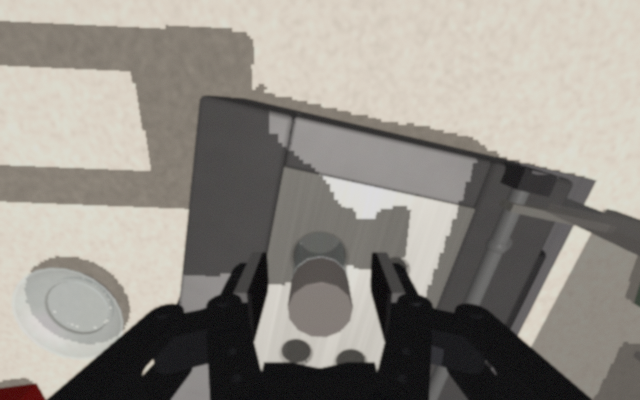

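The vial stands in the well, free between the open pads. I'm retracting straight up.

Call:
servo_tool:
  series:
    - [[0, 0, -0.4, 0, 0, 0, 0.4], [0, 0, -0.7, 0, 0, 0, 0.4], [0, 0, -0.8, 0, 0, 0, 0.4], [0, 0, -0.9, 0, 0, 0, 0.4], [0, 0, -0.9, 0, 0, 0, 0.4], [0, 0, -0.9, 0, 0, 0, 0.4], [0, 0, 0, 0, 0, 0, 0.4], [0, 0, 0, 0, 0, 0, 0.4]]

```text
time_s: 22.05
tcp_pos: [0.5387, 0.0894, 0.2389]
tcp_rot: [[-0.042, 0.999, 0.001], [0.999, 0.042, -0.0], [-0.0, 0.001, -1.0]]
ft_force: [-0.2, 0.3, -0.4]
grip_width: 0.603
```

```bash
python3 - <<'E'
from h import *
im=viewer.snapshot("side");cv2.imwrite("pics/s18.png",cv2.resize(im[80:330,230:450],None,fx=2.4,fy=2.4,interpolation=cv2.INTER_CUBIC))
im=viewer.snapshot("scene");cv2.imwrite("pics/sc18.png",im)
im=viewer.snapshot("wrist");cv2.imwrite("pics/w18.png",im)
E
```

View pics/s18.png

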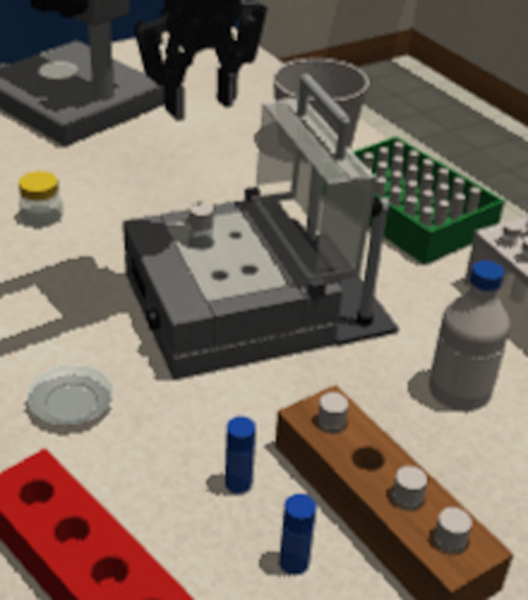

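View pics/sc18.png

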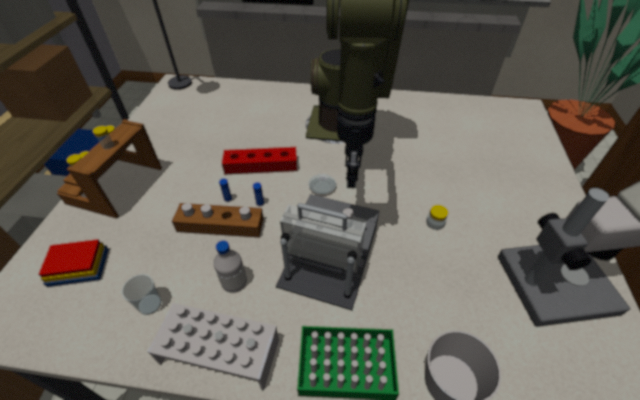

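View pics/w18.png

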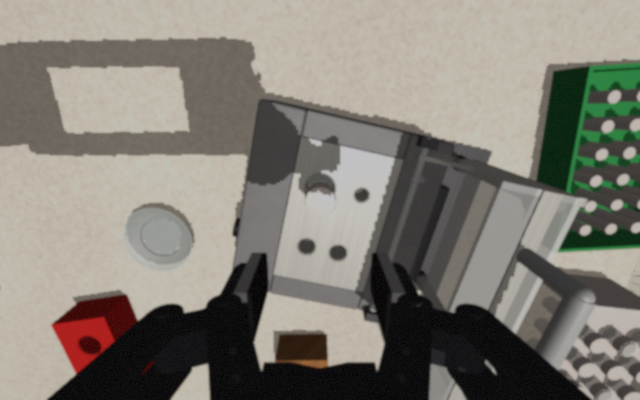

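The vial stands upright in the well (side crop 201,215), the hood is open against its posts, and nothing else has moved. I'm handing in.

```bash
python3 -c "
from plant import manip
print(manip.finish_job())"
```

```text
the job is handed in; nothing more can be done
None
```

The hood is open on its stop posts, the tall vial is in the vial-sized well, and the job is handed in at about 22 s of the 72 s allowed. No verdict was reported.

- **Hood:** I gripped the bar and swung it up past balance, keeping hold until it met its stop at about 1.61 rad. I felt the stop at about 7 N. A small second nudge moved it less than 0.5 mm and met about 6 N. I then relaxed and let go; the hood stayed where it was in the pictures.
- **Vial:** I lifted the tall vial from the wooden rack and pushed it into the well. It bottomed with its foot at about 45 mm, the well floor, with a brief peak of about 16 N. I released it and withdrew straight up.
- **Last pictures:** The vial stands upright in the well, the hood is open, and the gripper is clear of everything. The short vials, jar and bottle look unmoved.
- **Odd readings:**
  - The bar rolled about 6 mm along the pads partway through the swing, so I turned the tool partly with the hood from there.
  - A radial force of about 13 N built up briefly before I corrected the path.
  - The side camera's positions disagreed with the wrist camera and the arm by 3–7 mm, so I relied on the wrist camera and the felt contact.

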